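# Close the striker display for the night

## Robot

A 6-joint arm with a two-finger parallel gripper is mounted at the origin on the work surface. World frame = base frame: x ahead of the robot, y to its left, z up, the work surface at z = 0. Lengths are in m, angles in rad, forces in N, time in s.
With the tool pointing down it reaches from about 0.4 to 0.825 m from the base axis. Payload 7 kg.
Tool frame: the origin (TCP) lies on the centre line of the jaws, within the pads' length; the fingertips stand arm.tcp_to_tips ahead of it and the grasp point (between the pads) lies 2 mm behind it (arm.tcp_to_tips is the distance from the TCP to the fingertips, in m); y points along the fingers, x is the direction in which the jaws open and shut, and the axes are right-handed (so a half turn about y gives the same grasp; the last joint's range is limited). The gripper opens to 85 mm and grips with 20 to 120 N. Pads are 22 mm wide; open, the fingers measure 114 mm over their backs; the gripper's body (76 mm by 85 mm) begins 54 mm behind the grasp point. The pads swing forward as they close: fully open they stand 13 mm farther back than shut.
Start: joints at [-0.839, 0.359, 0.012, 0, -1.224, -0.288], TCP at [0.29, -0.61, 0.248] pointing down, gripper open.
Joint ranges: [-3.07, 3.07], [-1.43, 2.12], [-1.02, 1.25], [-3.03, 1.67], [-3.05, -0], [-3.03, 3.03]. Speed limits (rad/s): [2.39, 2.39, 3.01, 3.14, 3.14, 3.14].

## Interface

Orientations are given as a unit quaternion [x, y, z, w].
In Python, from cell import arm gives the robot as it stands.
- The arm moves only by the tool servo_tool, never from a script. Its argument "deltas" is a list of rows, each a list of 7 numbers: the shift along the tool's x, y, z in units of 0.25 m (1.0 is 0.25 m), then the turn, a rotation vector about the tool's x, y, z in units of 2 rad (1.0 is 2 rad), then the closure, from -1 (fully open) to 1 (shut), so that 0 is half open. In form: [[tx, ty, tz, ax, ay, az, fingers], ...]. A call has exactly 8 rows; each row is the pose to reach, as a shift and turn from the pose commanded when the call began, along the tool's axes at that moment; what a row does not reach only later rows make up. A row lasts 1/10 s, in which the tool goes at most 50 mm and 8.59 degrees, less where a joint would pass 70% of its speed; a pose out of reach is approached as far as the arm can. A call with a number of a shift or a turn outside -1 to 1 is refused whole. A call with a gripper value outside its range is refused whole. The fingers move at their own pace and stop on an object; "force" is the grip in N (left out, the last holds). Time passes only in rows, so rows that repeat a pose let the fingers close, or fill a call up. It gives the time, the measured TCP pose, the force and the opening at its end, in the units of the state.
- arm.get_state(): the state, without advancing time (a new reading comes with each control period).
- arm.get_image(name): name is "scene" or "top" or "wrist"; returns a dict with "color" (384x512x3 uint8, blue, green, red), "intrinsics" (3x3 intrinsics, pixels), "rvec" (rotation vector, rad) and "tvec" (3), from world to camera coordinates, as OpenCV has them; the wrist camera has in their place "mount" (4x4, takes a point from camera to tool coordinates, whose origin is the TCP and whose axes are the tool frame's). Camera axes: x right, y down, z forward; pixel columns grow to the right and rows downward; lengths in m; the calibration is good to about 2 mm. A picture is of the moment at which its call begins: read the wrist's pose just before it. There is no depth.
- arm.close_job(): hands the job in, once; it reports no verdict.
Trained networks look in the newest picture that a camera, given by its name, has taken for a name from the list of things; names that differ only in an ending like _2 or _b are one class to them, and where a whole thing is asked for, a point or a joint stands for the part that bears it (a point fixed in the world has none). Each returns a list of dicts, best first, with "conf" (0 to 1); they miss things now and then, are a little off and sometimes report something else, mostly with a low value. They report only what shows in the picture. A call takes as long as a camera call. They do not tell look-alikes from the thing itself.
- arm.search_frame(camera, name): "pixel" ([column, row] in pixels, amid what is visible of it).
- arm.spot_point(camera, name): "pixel" ([column, row] in pixels: a listed point, or the origin of a listed thing).
The state is a dict: "clock": time; "joint_positions": joint angles; "qvel": joint speeds; "joint_efforts": joint torques, N m; "tool_pos": TCP position; "orientation": TCP orientation; "contact_force": force on the tool from outside, world axes, zero at the start; "torque": the same for the moment, N m; "width": finger opening in m.
Only numpy, scipy, OpenCV 4.12 (cv2) and the standard library are available. Lean on these libraries where they do the work, as an engineer would, in place of code of your own. Each camera call takes 0.05 s, during which the arm holds its last target.

## Task

Close the striker display for the night. Tip every cedar box that stands in the case onto its side in its well, by pushing it over near the top and without picking it up, and put every violet striker from the counter flat on the raised ledge inside the case, first sliding the half-open frosted door out of the way. No box may still be standing when the door comes over the box well; then slide the door fully shut, and last of all turn the openings counter's knob back to its zero stop, leaving the black paperweight, the silver queen coin and the powder jar where they are.

Things in the scene. Friction and masses are not known exactly. Their poses are not given: they have to be found in the camera images.
- case: Fixed walnut display case on the work surface, front to the robot. Origin: on the work surface (z = 0) under the middle of its boxed part; x points to its back, y to its left end. Outer x -130 to 130 mm, y -210 to 600 mm; walls 10 mm, top at z 85. From right to left: box well, 6 mm divider (y 40 to 46, top z 80), raised striker ledge, solid deck (y 190 to 600) where the open door parks.
- well (a point): Middle of the box well's floor (case frame 0, -80, 20 mm); frame axes as the case. Inside, the well spans case x -120 to 120 mm, y -200 to 40 mm.
- ledge (a point): Middle of the striker ledge's floor (case frame 0, 118, 50 mm); frame axes as the case. The ledge spans case x -120 to 120 mm, y 46 to 190 mm.
- door (a joint): Frosted sliding door, m along the case's y: 0 = fully shut over well and ledge, 0.37 = fully open; stops at both ends, stays where left (drag 1.5 N). Panel 250 x 400 x 6 mm, underside z 90, top z 96. Its leading (right) edge is at case y = -205 mm + this value; below about 0.24 it comes over the box well; fully open it bares the ledge up to y 165 mm.
- door_handle (a point): On the door's brass pull, an upright block 50 mm (x) x 14 mm (y) x 38 mm high on the panel (z 96 to 134 mm), its middle 20 mm in from the leading edge. The point is at its middle in x and y, at z 120 mm. Can be pinched across its 14 mm from above, or pushed.
- counter (a joint): Angle in rad of the openings counter's knob: 0 at the zero stop, where the white line on its bar points straight to the front (case -x) at the white tick on the pedestal; grows clockwise seen from above, to a stop at 4.2. So turn it anticlockwise to reset. Stays where left (drag 0.04 N m).
- counter_grip (a point): On the knob's vertical axis (case frame -175, 270, 92 mm), at the height to grip its bar, which is 42 mm long, 14 mm wide, z 69 to 99 mm. Frame z is up; its x axis turns with the knob and runs along the bar. The knob stands on a pedestal 90 x 90 mm and 55 mm high, in front of the deck.
- box0: A tall slim cedar striker box, 44 x 44 x 140 mm, about 160 g, balance point at its middle; at the start it stands upright in the box well. May be absent. Origin: centre of its underside; z runs up its length (horizontal once it is tipped over).
- box1: A tall slim cedar striker box, 44 x 44 x 140 mm, about 160 g, balance point at its middle; at the start it stands upright in the box well. May be absent. Origin: centre of its underside; z runs up its length (horizontal once it is tipped over).
- box2: A tall slim cedar striker box, 44 x 44 x 140 mm, about 160 g, balance point at its middle; at the start it stands upright in the box well. May be absent. Origin: centre of its underside; z runs up its length (horizontal once it is tipped over).
- striker0: A violet acrylic striker, a disc 41 mm across and 12 mm thick, 25 g, lying on the counter to the right of the case at the start. May be absent. Origin: centre of its underside, z along its axis.
- striker1: A violet acrylic striker, a disc 41 mm across and 12 mm thick, 25 g, lying on the counter to the right of the case at the start. May be absent. Origin: centre of its underside, z along its axis.
- striker2: A violet acrylic striker, a disc 41 mm across and 12 mm thick, 25 g, lying on the counter to the right of the case at the start. May be absent. Origin: centre of its underside, z along its axis.
- paperweight: Bystander: round black onyx paperweight, 76 mm across, 26 mm high, in front of the case. Origin: centre of its underside.
- queen: Bystander: silver-plated queen coin on its round foot, 44 mm across, 16 mm high, in front of the case. Origin: centre of its underside.
- powder: Bystander: jar of board powder, 56 mm across, 70 mm high, in front of the case. Origin: centre of its underside.
Not all that is in view belongs to the job. What is shaped like the box1 but green is not meant. What is shaped like the striker2 but red is not meant.

How it is judged:
On the way, in this order (a step that is already met when the one before it is completed fails the run):
1. every cedar box lies on its side in the box well (angle between box0's own z axis and vertical between 1.45 and 1.69 rad and x of box0 in the frame of case between -0.12 and 0.12 m and y of box0 in the frame of case between -0.2 and 0.04 m and z of box0 in the frame of case between 0.03 and 0.055 m and angle between box1's own z axis and vertical between 1.45 and 1.69 rad and x of box1 in the frame of case between -0.12 and 0.12 m and y of box1 in the frame of case between -0.2 and 0.04 m and z of box1 in the frame of case between 0.03 and 0.055 m and angle between box2's own z axis and vertical between 1.45 and 1.69 rad and x of box2 in the frame of case between -0.12 and 0.12 m and y of box2 in the frame of case between -0.2 and 0.04 m and z of box2 in the frame of case between 0.03 and 0.055 m), for 0.2 s.
2. the door is fully shut (value of joint door below 0.005 m), for 0.2 s.
3. the counter is back at its zero stop (value of joint counter below 0.08 rad), for 0.2 s.
At the end, for the whole second after the job is handed in: Every cedar box present lies on its side (within 7 degrees of level) on the floor of the box well, every striker present lies flat (within 8 degrees) on the striker ledge, all at rest, the door is shut to within 5 mm and the counter is within 0.08 rad of its zero stop (all of step 1 and x of striker0 in the frame of case between -0.12 and 0.12 m and y of striker0 in the frame of case between 0.046 and 0.19 m and z of striker0 in the frame of case between 0.045 and 0.08 m and (angle between striker0's own z axis and vertical below 0.15 rad or angle between striker0's own z axis and vertical above 2.99 rad) and x of striker1 in the frame of case between -0.12 and 0.12 m and y of striker1 in the frame of case between 0.046 and 0.19 m and z of striker1 in the frame of case between 0.045 and 0.08 m and (angle between striker1's own z axis and vertical below 0.15 rad or angle between striker1's own z axis and vertical above 2.99 rad) and x of striker2 in the frame of case between -0.12 and 0.12 m and y of striker2 in the frame of case between 0.046 and 0.19 m and z of striker2 in the frame of case between 0.045 and 0.08 m and (angle between striker2's own z axis and vertical below 0.15 rad or angle between striker2's own z axis and vertical above 2.99 rad) and linear speed of each of box0, box1, box2, striker0, striker1, striker2 below 0.02 m/s and value of joint door below 0.005 m and value of joint counter below 0.08 rad); the robot touches nothing.
It fails at once if a cedar box is picked up (its underside's centre more than 100 mm above the well's floor) (z of any of box0, box1, box2 in the frame of case above 0.12 m).
It fails at once if the door comes over the box well (joint below 0.24) while a box still stands (value of joint door below 0.24 m and angle between any of box0, box1, box2's own z axis and vertical below 0.6 rad).
It fails at once if the paperweight, the queen coin or the powder jar is moved more than 20 mm (distance of any of paperweight, queen, powder from where it was at the start of the episode above 0.02 m).
Of box0, box1, box2 only 2 to 3 are there at a start; the rules pass over those that are not, and their reading is None.
Of striker0, striker1, striker2 only 2 to 3 are there at a start; the rules pass over those that are not, and their reading is None.
At some moment in a run one of striker0, striker1, striker2 may be knocked a few centimetres aside while the robot is not near it.
It also fails if it takes over 210 s, if anything falls off the work surface, if the arm or the gripper's body presses on something with over 40 N, if the wrist force passes 120 N, or if a joint passes its speed limit or range.

## Working session

There is one attempt and no reset: what is moved stays moved. The work goes in short steps, Python scripts to look and compute and a tool call to move; the robot and the scene stay as the last step left them, time stands still between calls to the robot, and variables do not carry over. Pictures are saved under pics/ and viewed, and the job is handed in when it is done.

Besides the shell and the picture viewer there is one more tool, called after ">>>" as name([rows], argument=value, ...), one row to a line, values as JSON. servo_tool: Moves the arm, as the interface text tells. Its arguments: {"type":"object","properties":{"deltas":{"type":"array","items":{"type":"array","items":{"type":"number","minimum":-1,"maximum":1}}},"force":{"type":"number"}},"required":["deltas"]}

```bash
ls; mkdir -p pics
python3 - <<'E'
from cell import arm
import cv2
s=arm.get_state();print(s, arm.tcp_to_tips)
for n in ["scene","top","wrist"]:
    im=arm.get_image(n);cv2.imwrite(f"pics/{n}0.png",im["color"])
    print(n,{k:v.tolist() if hasattr(v,'tolist') else v for k,v in im.items() if k!="color"})
E
```

```text
pics
{'clock': 0.0, 'joint_positions': array([-8.38917627e-01,  3.59409530e-01,  1.10860416e-02, -3.54745884e-04,
       -1.22409201e+00, -2.88120585e-01]), 'qvel': array([ 5.35967929e-04, -9.68955306e-05, -1.48712016e-03,  6.12611161e-04,
        1.73087808e-03,  3.50867126e-04]), 'joint_efforts': array([ 1.44016343e-03, -5.83324027e+01,  2.93435794e+01,  6.93720236e+00,
       -5.77922357e-03, -1.58982851e-05]), 'tool_pos': array([ 0.28961025, -0.60922831,  0.24736001]), 'orientation': array([ 0.37722849,  0.59802046, -0.59748216, -0.37826613]), 'contact_force': array([-0.09334789,  0.40622428,  0.37554608]), 'torque': array([ 0.01591081, -0.02351985, -0.06622774]), 'width': 0.08553522176134945} 0.017
scene {'intrinsics': [[459.0271546595534, 0.0, 255.1283101705983], [0.0, 459.0271546595534, 195.92081079384644], [0.0, 0.0, 1.0]], 'rvec': [2.3307380213129494, 1.0276177799531956, -0.3191005616125161], 'tvec': [-0.3566200130154432, -0.3174696415222644, 1.612986718943292]}
top {'intrinsics': [[370.35773234444855, 0.0, 255.48998598576907], [0.0, 370.35773234444855, 188.3393334894336], [0.0, 0.0, 1.0]], 'rvec': [2.138758749673024, -2.1279337136494108, 0.18144019261695257], 'tvec': [-0.07261591536765004, 0.5783418923872108, 0.8607411428203838]}
wrist {'intrinsics': [[285.30511940479136, 0.0, 256.1404724463447], [0.0, 285.30511940479136, 187.1550955161462], [0.0, 0.0, 1.0]], 'mount': [[0.9999998450307008, 0.00023397869838460988, 0.000505165856525872, -0.0015415262729749912], [-0.00041233185732757535, -0.2983996809426252, 0.954440915088922, -0.1259252446668796], [0.00037406017340820626, -0.9544409754758584, -0.29839953822296456, 0.07596301301752438], [0.0, 0.0, 0.0, 1.0]]}
```

View pics/scene0.png

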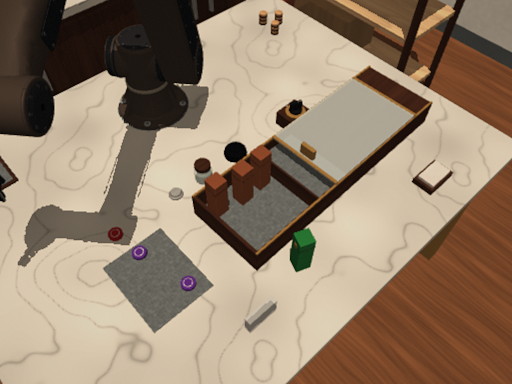

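View pics/top0.png

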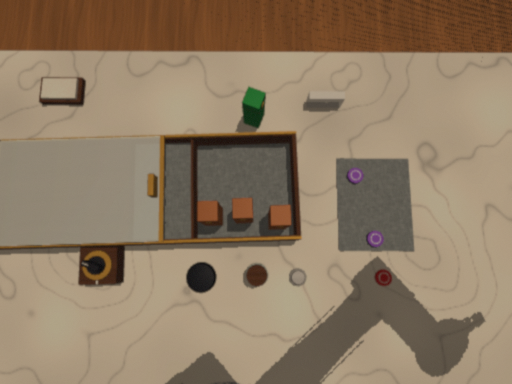

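View pics/wrist0.png

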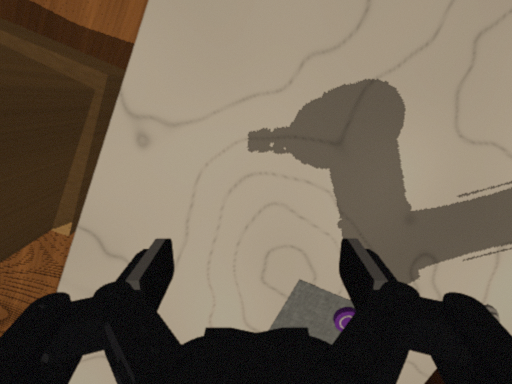

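```bash
cat > h.py <<'E'
from cell import arm
import numpy as np, cv2
from scipy.spatial.transform import Rotation as R
def ext(n, im, s=None):
    """cam->world R,t"""
    if n=="wrist":
        Rt=R.from_quat(s["orientation"]).as_matrix(); M=np.array(im["mount"])
        return Rt@M[:3,:3], Rt@M[:3,3]+s["tool_pos"]
    Rc,_=cv2.Rodrigues(np.array(im["rvec"],float)); t=np.array(im["tvec"],float).ravel()
    return Rc.T, -Rc.T@t
def ray(n,im,px,z,s=None):
    Rc,c=ext(n,im,s); K=np.array(im["intrinsics"])
    d=Rc@np.linalg.inv(K)@np.array([px[0],px[1],1.0])
    return c+d*(z-c[2])/d[2]
def proj(n,im,P,s=None):
    Rc,c=ext(n,im,s); K=np.array(im["intrinsics"])
    p=(np.atleast_2d(P)-c)@Rc@K.T
    return p[:,:2]/p[:,2:]
def shot(n,name,scale=1):
    s=arm.get_state(); im=arm.get_image(n)
    c=im["color"]
    if scale!=1:c=cv2.resize(c,None,fx=scale,fy=scale)
    cv2.imwrite(f"pics/{name}.png",c); return im,s
def delta(target,Rtgt=None):
    """target world pos, -> tool-frame units from current pose"""
    s=arm.get_state(); Rt=R.from_quat(s["orientation"])
    d=Rt.inv().apply(np.array(target)-s["tool_pos"])/0.25
    r=(Rt.inv()*Rtgt).as_rotvec()/2 if Rtgt is not None else np.zeros(3)
    return d.round(3),r.round(3)
E
python3 - <<'E'
from h import *
s=arm.get_state()
print(R.from_quat(s["orientation"]).as_matrix().round(3))
for n in ["scene","top","wrist"]:
    arm.get_image(n)
    for o in ["box0","striker0","paperweight","queen","powder","door_handle","counter_grip","well","ledge","case"]:
        print(n,o,[(round(d["conf"],2),np.round(d["pixel"]).tolist()) for d in arm.spot_point(n,o)][:6],[(round(d["conf"],2),np.round(d["pixel"]).tolist()) for d in arm.search_frame(n,o)][:6])
E
```

```text
[[-0.429 -0.001 -0.903]
 [ 0.903  0.001 -0.429]
 [ 0.001 -1.     0.   ]]
scene box0 [(0.87, [243.0, 196.0]), (0.78, [217.0, 212.0]), (0.71, [260.0, 182.0]), (0.71, [299.0, 259.0]), (0.63, [187.0, 288.0])] [(0.98, [220.0, 191.0]), (0.86, [241.0, 182.0]), (0.67, [262.0, 164.0]), (0.67, [302.0, 246.0])]
scene striker0 [(0.7, [188.0, 287.0]), (0.56, [116.0, 237.0]), (0.51, [143.0, 250.0])] [(0.65, [144.0, 251.0]), (0.49, [188.0, 286.0]), (0.44, [116.0, 233.0])]
scene paperweight [(0.83, [233.0, 152.0])] [(0.63, [295.0, 106.0]), (0.58, [232.0, 150.0])]
scene queen [(0.39, [218.0, 208.0])] [(0.56, [177.0, 191.0]), (0.3, [293.0, 106.0])]
scene powder [(0.87, [204.0, 175.0])] [(0.6, [315.0, 155.0]), (0.55, [202.0, 170.0])]
scene door_handle [(0.56, [311.0, 149.0])] [(0.91, [347.0, 127.0])]
scene counter_grip [(0.55, [304.0, 168.0]), (0.46, [293.0, 104.0])] [(0.72, [295.0, 109.0]), (0.53, [345.0, 126.0])]
scene well [(0.67, [258.0, 208.0]), (0.27, [188.0, 286.0])] [(0.57, [315.0, 155.0]), (0.48, [218.0, 193.0])]
scene ledge [(0.87, [305.0, 168.0])] [(0.87, [318.0, 154.0])]
scene case [(0.84, 
[... 671 characters left out ...]
 212.0])] [(0.65, [82.0, 192.0])]
top counter_grip [(0.75, [92.0, 267.0])] [(0.9, [92.0, 266.0])]
top well [(0.87, [246.0, 190.0]), (0.72, [259.0, 276.0])] [(0.75, [134.0, 190.0]), (0.16, [296.0, 278.0])]
top ledge [(0.97, [164.0, 187.0])] [(0.81, [137.0, 188.0])]
top case [(0.96, [216.0, 193.0])] [(0.68, [137.0, 190.0])]
wrist box0 [] [(0.26, [493.0, 310.0])]
wrist striker0 [(0.66, [347.0, 318.0])] [(0.64, [345.0, 319.0])]
wrist paperweight [] []
wrist queen [(0.55, [483.0, 317.0])] [(0.4, [493.0, 310.0])]
wrist powder [] []
wrist door_handle [] []
wrist counter_grip [] []
wrist well [] []
wrist ledge [] [(0.65, [433.0, 380.0]), (0.36, [494.0, 312.0])]
wrist case [] [(0.72, [435.0, 378.0])]
```

Run:
```python
from h import *
im,s=shot("top","t1",1.0)
c=im["color"]
cv2.imwrite("pics/t1c.png",cv2.resize(c[110:300,60:420],None,fx=2.2,fy=2.2,interpolation=cv2.INTER_CUBIC))
P=[ray("top",im,p,.085) for p in [(296.5,133),(300,240)]]
print("corners",P)
for nm,p,z in [("case",(216,193),0),("well",(246,190),.02),("hand",(155,186),.12),("ledge",(164,187),.05),("knob",(92,267),.092),("b top",(208,211),.16),("b",(242.5,208.5),.16),("b",(280.5,215.5),.16),("s",(355,175.5),.012),("s",(375,239),.012),("red",(383,278),.012),("pw",(201,277),.026),("pow",(256.5,275),.07),("q",(298,277),.016)]:
    print(nm,ray("top",im,p,z).round(4))
print(ext("top",im)[1])
```

```text
corners [array([ 0.70894246, -0.1682454 ,  0.085     ]), array([ 0.45237271, -0.17280605,  0.085     ])]
case [0.5743 0.0323 0.    ]
well [ 0.5793 -0.0457  0.02  ]
hand [0.5708 0.1579 0.12  ]
ledge [0.5807 0.1549 0.05  ]
knob [0.3894 0.2983 0.092 ]
b top [0.5103 0.0312 0.16  ]
b [ 0.516  -0.0422  0.16  ]
b [ 0.5014 -0.1231  0.16  ]
s [ 0.6199 -0.3257  0.012 ]
s [ 0.4581 -0.3692  0.012 ]
red [ 0.3631 -0.3841  0.012 ]
pw [0.3643 0.0611 0.026 ]
pow [ 0.3723 -0.073   0.07  ]
q [ 0.3648 -0.1748  0.016 ]
[ 0.42555898 -0.0695602   0.94587984]
```

View pics/t1c.png

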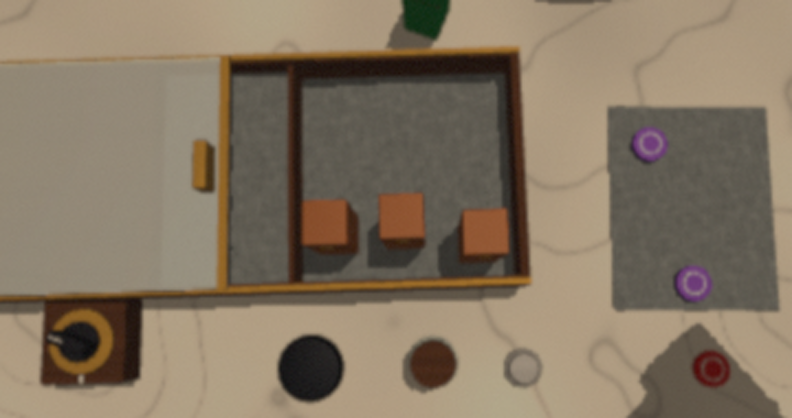

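```bash
cat >> h.py <<'E'
def case2w(P,o=(.577,.0395),yaw=.018):
    P=np.atleast_2d(np.array(P,float)); c,sn=np.cos(yaw),np.sin(yaw)
    return np.c_[o[0]+c*P[:,0]-sn*P[:,1], o[1]+sn*P[:,0]+c*P[:,1], P[:,2]]
def wire(n,im,o,yaw,img,sc,off,s=None,door=.163):
    L=[]
    def box(x0,x1,y0,y1,z): L.append([(x0,y0,z),(x1,y0,z),(x1,y1,z),(x0,y1,z),(x0,y0,z)])
    box(-.13,.13,-.21,.6,.085); box(-.12,.12,-.2,.04,.02); box(-.12,.12,-.2,.04,.085);box(-.12,.12,.046,.19,.05); box(-.175-.045,-.175+.045,.225,.315,.055)
    L.append([(-.12,.04,.08),(.12,.04,.08),(.12,.046,.08),(-.12,.046,.08)])
    box(-.007-.165,-.007-.165,.27,.27,.099)
    for l in L:
        p=(proj(n,im,case2w(l,o,yaw),s)-off)*sc
        cv2.polylines(img,[np.round(p).astype(int)],False,(0,255,0),1)
E
python3 - <<'E'
from h import *
im,s=shot("top","t2")
c=cv2.resize(im["color"][110:300,20:320],None,fx=2.66,fy=2.66,interpolation=cv2.INTER_CUBIC)
wire("top",im,(.577,.0395),.018,c,2.66,np.array([20,110]))
cv2.imwrite("pics/w1.png",c)
im,s=shot("scene","s2")
c=cv2.resize(im["color"][60:280,150:450],None,fx=2.66,fy=2.66,interpolation=cv2.INTER_CUBIC)
wire("scene",im,(.577,.0395),.018,c,2.66,np.array([150,60]))
cv2.imwrite("pics/w2.png",c)
E
```

```text
(no output)
```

View pics/w1.png

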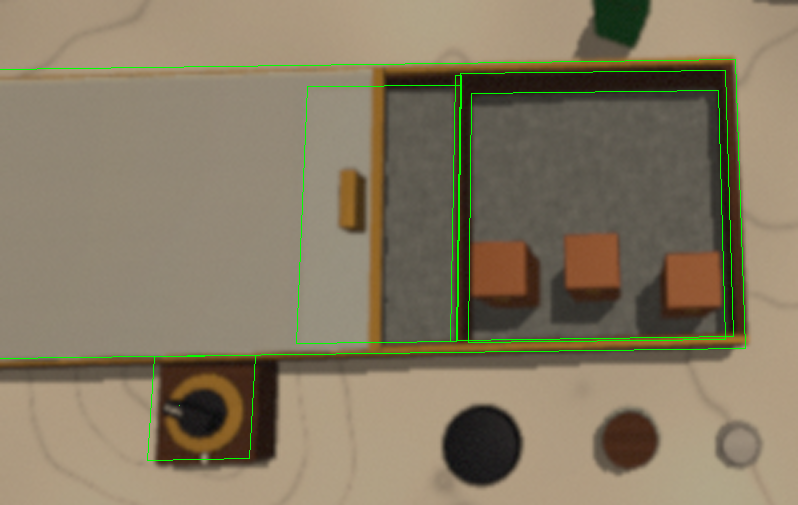

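View pics/w2.png

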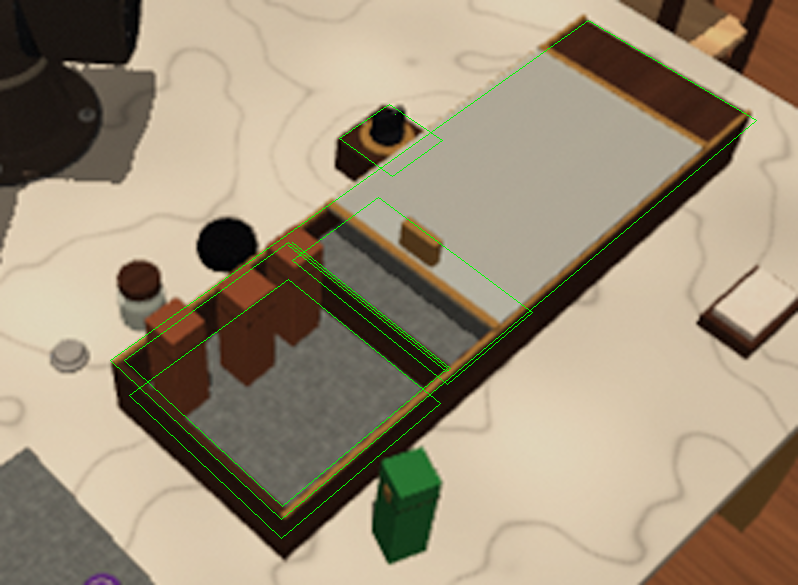

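```bash
cat >> h.py <<'E'
YAW=.026; O=(.577,.038)
def C(x,y,z): return case2w((x,y,z),O,YAW)[0]
def Rdown(yaw):
    "tool x at world angle yaw, y down"
    x=np.array([np.cos(yaw),np.sin(yaw),0]);y=np.array([0,0,-1.]);return R.from_matrix(np.c_[x,y,np.cross(x,y)])
E
python3 - <<'E'
from h import *
print(delta((.44,-.13,.21),Rdown(np.pi+YAW)))
im,s=shot("top","t3")
for b in [(208,211),(242.5,208.5),(280.5,215.5)]:
    p=ray("top",im,b,.16); d=p-np.array([*O,0]); c,sn=np.cos(YAW),np.sin(YAW); print(p,c*d[0]+sn*d[1],c*d[1]-sn*d[0])
e=ray("top",im,(163,187),.096);print(e, ray("top",im,(152,185.5),.134))
E
```

```text
(array([ 1.475,  0.153, -1.366]), array([-0.   , -0.576,  0.   ]))
[0.51026822 0.03124888 0.16      ] -0.06688473958252657 -0.005014011393130183
[ 0.51599575 -0.04217898  0.16      ] -0.06306805239999233 -0.07856594861945049
[ 0.50144912 -0.12313302  0.16      ] -0.0797143302449779 -0.15911446223151235
[0.57274029 0.14573216 0.096     ] [0.56942201 0.16074682 0.134     ]
```

>>> servo_tool([
  [0.74,0.07,-0.68,0,-0.288,0,1],
  [0.74,0.07,-0.68,0,-0.288,0,1],
  [0.74,0.07,-0.68,0,-0.288,0,1],
  [0.74,0.07,-0.68,0,-0.288,0,1],
  [0.74,0.07,-0.68,0,-0.288,0,1],
  [0.74,0.07,-0.68,0,-0.288,0,1],
  [0.74,0.07,-0.68,0,-0.288,0,1],
  [0.74,0.07,-0.68,0,-0.288,0,1],
], force=40)

```text
clock: 4.3
tool_pos: [0.364, -0.37, 0.2311]
orientation: [-0.193, -0.68, 0.681, 0.192]
contact_force: [0.3, -0.0, 0.6]
width: -0.0003
```

Run:
```python
from h import *
print(delta((.44,-.125,.21),Rdown(np.pi+YAW)),arm.get_state()["tool_pos"],arm.get_state()["width"])
```

```text
(array([ 0.254,  0.084, -0.994]), array([-0.   , -0.288, -0.   ])) [ 0.36403701 -0.37003955  0.23108953] -0.0002509322406928623
```

>>> servo_tool([
  [0.25,0.08,-0.99,0,-0.288,0,1],
  [0.25,0.08,-0.99,0,-0.288,0,1],
  [0.25,0.08,-0.99,0,-0.288,0,1],
  [0.25,0.08,-0.99,0,-0.288,0,1],
  [0.25,0.08,-0.99,0,-0.288,0,1],
  [0.25,0.08,-0.99,0,-0.288,0,1],
  [0.25,0.08,-0.99,0,-0.288,0,1],
  [0.25,0.08,-0.99,0,-0.288,0,1],
])

```text
clock: 5.1
tool_pos: [0.4402, -0.1271, 0.2107]
orientation: [0.009, -0.707, 0.707, -0.008]
contact_force: [-0.1, -1.1, 0.0]
width: 0.0002
```

Run:
```python
from h import *
im,s=shot("wrist","wr1"); im,s=shot("top","t4")
print(s["tool_pos"],s["joint_positions"].round(3))
print(delta(C(-.135,-.159,.155),Rdown(np.pi+YAW)))
```

```text
[ 0.44002417 -0.12733599  0.21073188] [ 0.15   0.026 -0.501  0.    -1.044 -0.128]
(array([-0.025,  0.223, -0.011]), array([-0.   , -0.002,  0.   ]))
```

View pics/wr1.png

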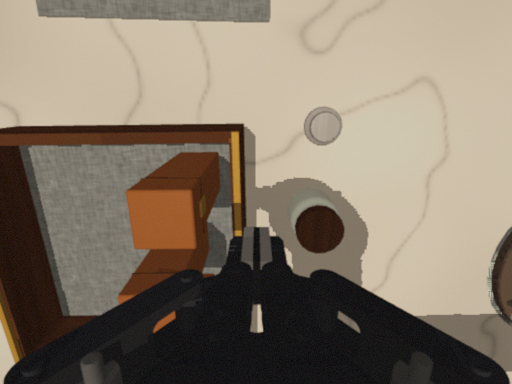

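View pics/t4.png

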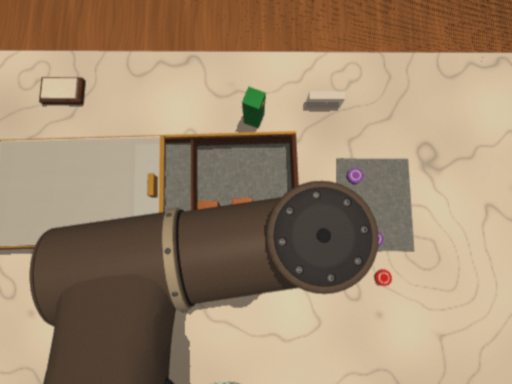

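>>> servo_tool([
  [-0.02,0.22,-0.01,0,0,0,1],
  [-0.02,0.22,-0.01,0,0,0,1],
  [-0.02,0.22,-0.01,0,0,0,1],
  [-0.1,0.22,-0.01,0,0,0,1],
  [-0.16,0.22,-0.01,0,0,0,1],
  [-0.22,0.22,-0.01,0,0,0,1],
  [-0.27,0.22,-0.01,0,0,0,1],
  [-0.32,0.22,-0.01,0,0,0,1],
])

```text
clock: 6.0
tool_pos: [0.5213, -0.1215, 0.1561]
orientation: [0.009, -0.707, 0.707, -0.009]
contact_force: [0.1, 0.3, -0.4]
width: 0.0004
```

>>> servo_tool([
  [-0.04,0,0,0,0,0,1],
  [-0.08,0,0,0,0,0,1],
  [-0.12,0,0,0,0,0,1],
  [-0.16,0,0,0,0,0,1],
  [-0.2,0,0,0,0,0,1],
  [-0.2,0,0,0,0,0,1],
  [-0.2,0,0,0,0,0,1],
  [-0.2,0,0,0,0,0,1],
])

```text
clock: 6.8
tool_pos: [0.5697, -0.1202, 0.1557]
orientation: [-0.009, 0.707, -0.707, 0.009]
contact_force: [0.7, -0.3, 0.4]
width: -0.0003
```

Run:
```python
from h import *
im,s=shot("wrist","wr2"); im,s=shot("scene","s4")
print(s["tool_pos"],s["contact_force"])
print(delta(C(-.125,-.159,.16),Rdown(np.pi+YAW)))
```

```text
[ 0.56966074 -0.12022386  0.15584195] [-0.90120422  0.15595754  0.07732902]
(array([ 0.455, -0.016,  0.005]), array([ 0.   , -0.001,  0.   ]))
```

View pics/wr2.png

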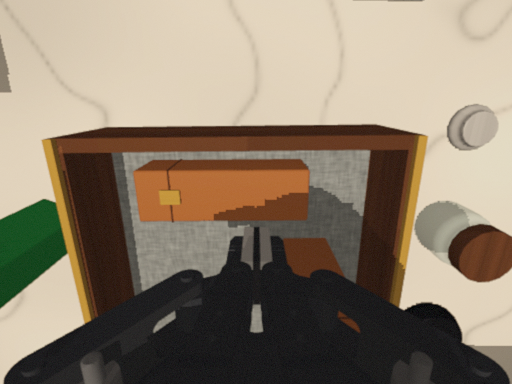

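View pics/s4.png

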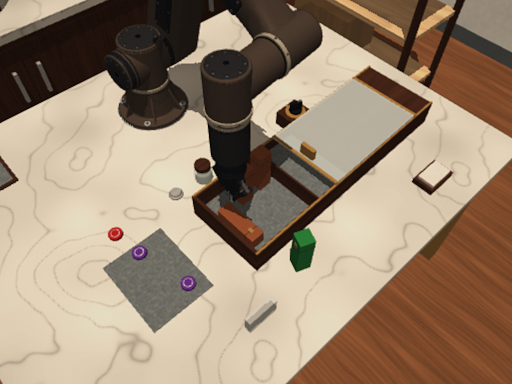

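>>> servo_tool([
  [0.2,-0.08,0,0,0,0,1],
  [0.4,-0.08,0,0,0,0,1],
  [0.46,-0.08,0,0,0,0,1],
  [0.46,-0.08,-0.1,0,0,0,1],
  [0.46,-0.02,-0.25,0,0,0,1],
  [0.46,0,-0.32,0,0,0,1],
  [0.46,0,-0.32,0,0,0,1],
  [0.46,0,-0.32,0,0,0,1],
])

```text
clock: 7.7
tool_pos: [0.4531, -0.0429, 0.1561]
orientation: [0.009, -0.707, 0.707, -0.009]
contact_force: [-0.3, -0.1, 0.3]
width: 0.0003
```

Run:
```python
from h import *
im,s=shot("wrist","wr3")
print(s["tool_pos"],s["contact_force"])
print(delta(C(-.125,-.079,.155),Rdown(np.pi+YAW)))
```

```text
[ 0.45308571 -0.04291376  0.15609138] [-0.31202162 -0.1489295   0.29032167]
(array([-0.003,  0.005,  0.004]), array([ 0., -0., -0.]))
```

View pics/wr3.png

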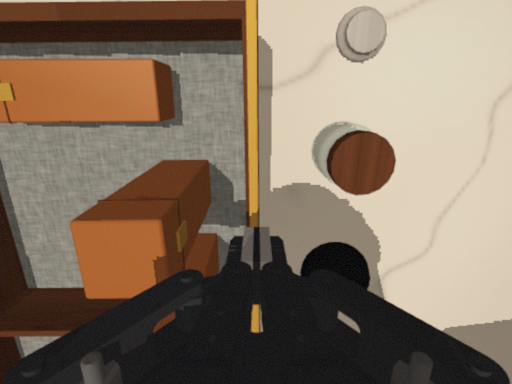

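>>> servo_tool([
  [-0.07,0,0,0,0,0,1],
  [-0.13,0,0,0,0,0,1],
  [-0.19,0,0,0,0,0,1],
  [-0.25,0,0,0,0,0,1],
  [-0.31,0,0,0,0,0,1],
  [-0.36,0,0,0,0,0,1],
  [-0.41,0,0,0,0,0,1],
  [-0.46,0,0,0,0,0,1],
])

```text
clock: 8.55
tool_pos: [0.569, -0.0405, 0.1557]
orientation: [0.009, -0.707, 0.707, -0.009]
contact_force: [-0.1, -0.0, 0.5]
width: 0.0
```

>>> servo_tool([
  [0,0,0,0,0,0,1],
  [0,0,0,0,0,0,1],
  [0.15,-0.08,0,0,0,0,1],
  [0.3,-0.08,0,0,0,0,1],
  [0.45,-0.08,0,0,0,0,1],
  [0.45,-0.08,-0.12,0,0,0,1],
  [0.45,0,-0.29,0,0,0,1],
  [0.45,0,-0.29,0,0,0,1],
])

```text
clock: 9.35
tool_pos: [0.4526, 0.0321, 0.1549]
orientation: [-0.01, 0.707, -0.707, 0.01]
contact_force: [-1.3, -1.5, -0.9]
width: 0.0005
```

Run:
```python
from h import *
im,s=shot("wrist","wr4")
print(s["tool_pos"],s["contact_force"])
print(delta(C(-.125,-.005,.155),Rdown(np.pi+YAW)))
```

```text
[0.45255024 0.03207854 0.15486463] [-1.34315306 -1.45928936 -0.93905573]
(array([0.003, 0.002, 0.005]), array([-0.   ,  0.001,  0.   ]))
```

View pics/wr4.png

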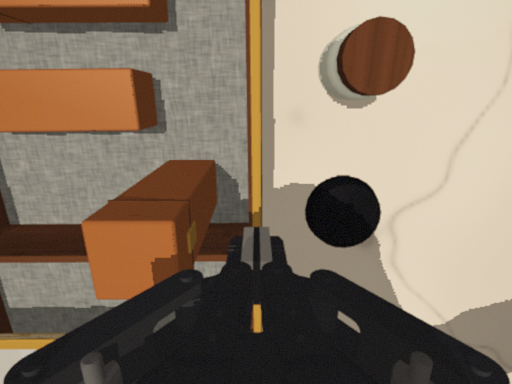

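>>> servo_tool([
  [-0.07,0,0,0,0,0,1],
  [-0.13,0,0,0,0,0,1],
  [-0.19,0,0,0,0,0,1],
  [-0.25,0,0,0,0,0,1],
  [-0.31,0,0,0,0,0,1],
  [-0.36,0,0,0,0,0,1],
  [-0.41,0,0,0,0,0,1],
  [-0.46,0,0,0,0,0,1],
])

```text
clock: 10.2
tool_pos: [0.5695, 0.032, 0.1559]
orientation: [-0.009, 0.707, -0.707, 0.009]
contact_force: [-0.4, 0.2, 0.2]
width: 0.0001
```

>>> servo_tool([
  [0,0,0,0,0,0,1],
  [0,0,0,0,0,0,1],
  [0,-0.15,0,0,0,0,1],
  [0,-0.15,0.2,0,0,0,1],
  [0,-0.15,0.4,0,0,0,1],
  [0,-0.15,0.4,0,0,0,1],
  [0,-0.15,0.4,0,0,0,1],
  [0,-0.15,0.4,0,0,0,1],
])

```text
clock: 11.0
tool_pos: [0.571, -0.0673, 0.1934]
orientation: [-0.009, 0.707, -0.707, 0.009]
contact_force: [0.4, 0.1, -0.1]
width: 0.0001
```

Run:
```python
from h import *
im,s=shot("wrist","wr5");im,s=shot("scene","s5",1.5)
print(s["tool_pos"],s["contact_force"])
```

```text
[ 0.57111411 -0.06695346  0.19336542] [ 0.62772664 -0.81486936  0.00907673]
```

View pics/wr5.png

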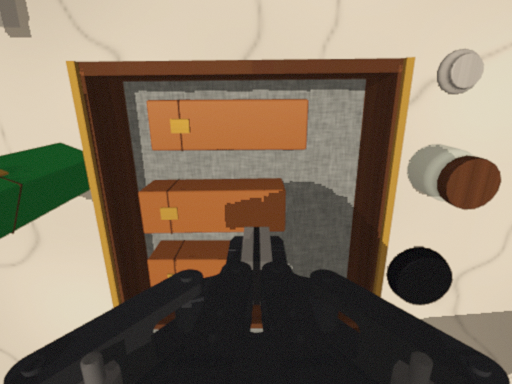

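View pics/s5.png

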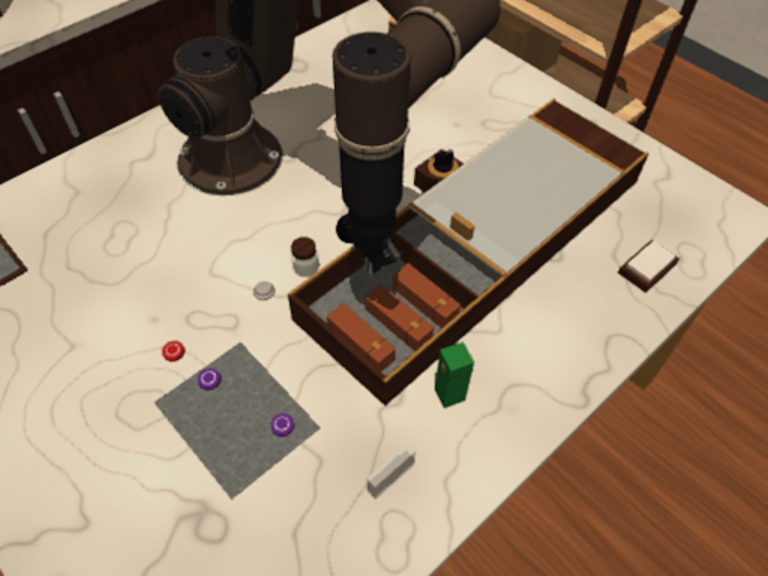

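Run:
```python
from h import *
print(delta(C(0,.075,.127)),delta(C(0,.168,.127)))
```

```text
(array([-0.034,  0.265, -0.718]), array([0., 0., 0.])) (array([-0.034,  0.265, -1.09 ]), array([0., 0., 0.]))
```

>>> servo_tool([
  [-0.03,0,-0.2,0,0,0,1],
  [-0.03,0,-0.4,0,0,0,1],
  [-0.03,0.05,-0.6,0,0,0,1],
  [-0.03,0.2,-0.7,0,0,0,1],
  [-0.03,0.265,-0.72,0,0,0,1],
  [-0.03,0.265,-0.72,0,0,0,1],
  [-0.03,0.265,-0.76,0,0,0,1],
  [-0.03,0.265,-0.8,0,0,0,1],
])

```text
clock: 11.9
tool_pos: [0.5746, 0.1332, 0.1285]
orientation: [-0.008, 0.707, -0.707, 0.009]
contact_force: [0.0, 0.5, 0.5]
width: 0.0
```

>>> servo_tool([
  [0,0,-0.05,0,0,0,1],
  [0,0,-0.1,0,0,0,1],
  [0,0,-0.15,0,0,0,1],
  [0,0,-0.19,0,0,0,1],
  [0,0,-0.22,0,0,0,1],
  [0,0,-0.25,0,0,0,1],
  [0,0,-0.27,0,0,0,1],
  [0,0,-0.28,0,0,0,1],
])

```text
clock: 12.7
tool_pos: [0.5719, 0.2029, 0.1269]
orientation: [0.009, -0.707, 0.707, -0.009]
contact_force: [-0.1, -1.7, 0.9]
width: -0.0001
```

Run:
```python
from h import *
im,s=shot("scene","s6",1.5)
print(s["tool_pos"],s["contact_force"],delta(C(0,.168,.127)))
```

```text
[0.571948   0.20287417 0.12689931] [-0.14280028 -1.72911138  0.8681439 ] (array([-0.003, -0.   , -0.011]), array([0., 0., 0.]))
```

View pics/s6.png

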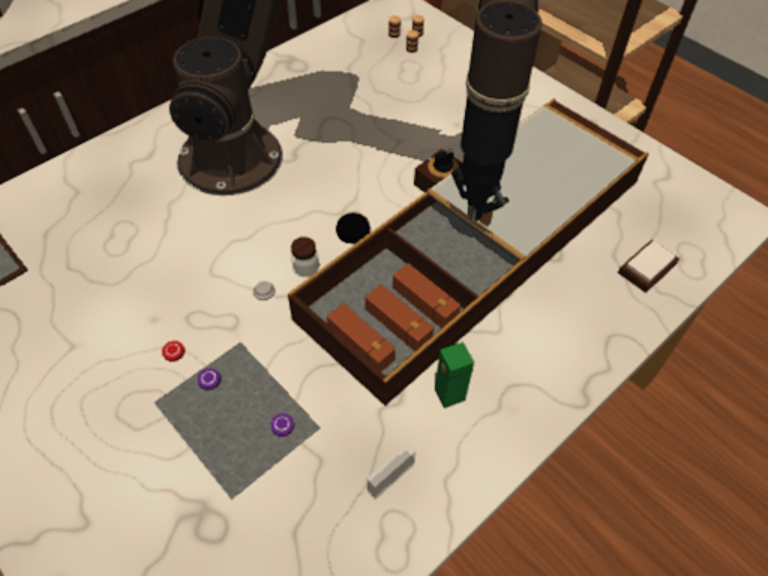

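>>> servo_tool([
  [0,0,0.08,0,0,0,1],
  [0,-0.1,0.16,0,0,0,0.5],
  [0,-0.3,0.3,0,0,0,0],
  [0,-0.4,0.5,0,0,0,-1],
  [0,-0.4,0.7,0,0,0,-1],
  [0,-0.4,0.9,0,0,0,-1],
  [0,-0.4,1,0,0,0,-1],
  [0,-0.4,1,0,0,0,-1],
])

```text
clock: 13.55
tool_pos: [0.5775, -0.0521, 0.2272]
orientation: [-0.007, 0.707, -0.707, 0.007]
contact_force: [0.2, 0.3, -0.6]
width: 0.0855
```

>>> servo_tool([
  [0.2,0,1,0,0,0,-1],
  [0.2,0,1,0,0,0,-1],
  [0.2,0,1,0,0,0,-1],
  [0.2,0,1,0,0,0,-1],
  [0.2,0,1,0,0,0,-1],
  [0.2,0,1,0,0,0,-1],
  [0.2,0,1,0,0,0,-1],
  [0.2,0,1,0,0,0,-1],
])

```text
clock: 14.35
tool_pos: [0.5344, -0.2982, 0.2268]
orientation: [-0.009, 0.707, -0.707, 0.009]
contact_force: [-0.0, -0.2, 0.2]
width: 0.0849
```

Run:
```python
from h import *
im,s=shot("wrist","wr6")
print(s["tool_pos"],s["contact_force"])
for d in arm.spot_point("wrist","striker0"): print(d, ray("wrist",im,d["pixel"],0,s))
print(delta((.458,-.369,.10)))
```

```text
[ 0.53442838 -0.29818393  0.22683444] [-0.00526051 -0.16150457  0.20209294]
{'pixel': [181.6, 135.3], 'conf': 0.88} [ 0.62734666 -0.32948689  0.        ]
{'pixel': [321.4, 102.6], 'conf': 0.79} [ 0.45962411 -0.37212046  0.        ]
{'pixel': [402.2, 94.3], 'conf': 0.64} [ 0.36548872 -0.38383561  0.        ]
{'pixel': [258.0, 300.4], 'conf': 0.54} [ 0.52721012 -0.0896142   0.        ]
(array([0.315, 0.508, 0.278]), array([0., 0., 0.]))
```

View pics/wr6.png

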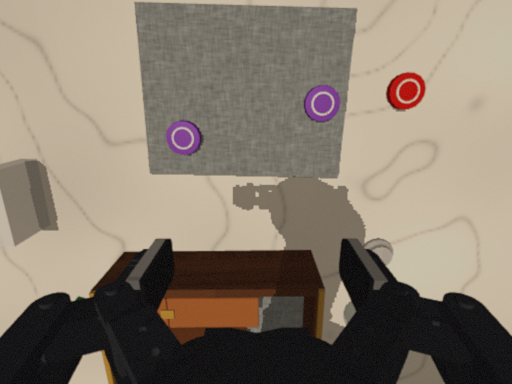

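Run:
```python
from h import *
s=arm.get_state();im=arm.get_image("wrist")
hsv=cv2.cvtColor(im["color"],cv2.COLOR_BGR2HSV)
m=cv2.inRange(hsv,(125,70,40),(165,255,255))
n,l,st,ce=cv2.connectedComponentsWithStats(cv2.morphologyEx(m,cv2.MORPH_CLOSE,np.ones((9,9))))
for i in range(1,n):
    if st[i,4]>100: print(st[i],ce[i],ray("wrist",im,ce[i],.010,s))
```

```text
[ 305   85   36   36 1032] [322.17635659 102.45736434] [ 0.4615368  -0.37182845  0.01      ]
[167 120  35  34 948] [183.82172996 136.44831224] [ 0.6228728  -0.32859621  0.01      ]
```

>>> servo_tool([
  [0.31,0.2,0.28,0,0,0,-1],
  [0.31,0.4,0.28,0,0,0,-1],
  [0.31,0.51,0.28,0,0,0,-1],
  [0.31,0.51,0.28,0,0,0,-1],
  [0.31,0.51,0.28,0,0,0,-1],
  [0.31,0.51,0.28,0,0,0,-1],
  [0.31,0.51,0.28,0,0,0,-1],
  [0.31,0.51,0.28,0,0,0,-1],
])

```text
clock: 15.3
tool_pos: [0.4605, -0.3703, 0.1014]
orientation: [0.008, -0.707, 0.708, -0.01]
contact_force: [-0.1, -0.7, 0.1]
width: 0.0856
```

Run:
```python
from h import *
im,s=shot("wrist","wr7")
print(s["tool_pos"])
hsv=cv2.cvtColor(im["color"],cv2.COLOR_BGR2HSV)
m=cv2.inRange(hsv,(125,70,40),(165,255,255))
n,l,st,ce=cv2.connectedComponentsWithStats(cv2.morphologyEx(m,cv2.MORPH_CLOSE,np.ones((9,9))))
for i in range(1,n):
    if st[i,4]>100: p=ray("wrist",im,ce[i],.010,s);print(st[i],ce[i],p,delta((p[0],p[1],.014)))
```

```text
[ 0.46054437 -0.37034002  0.10135406]
[ 232  171   50   50 1973] [256.57830715 195.88646731] [ 0.46136109 -0.37260134  0.01      ] (array([-0.003,  0.348,  0.009]), array([0., 0., 0.]))
[  39  215   55   48 1969] [ 66.11731844 238.35957339] [ 0.62156141 -0.33012647  0.01      ] (array([-0.648,  0.35 , -0.144]), array([0., 0., 0.]))
```

View pics/wr7.png

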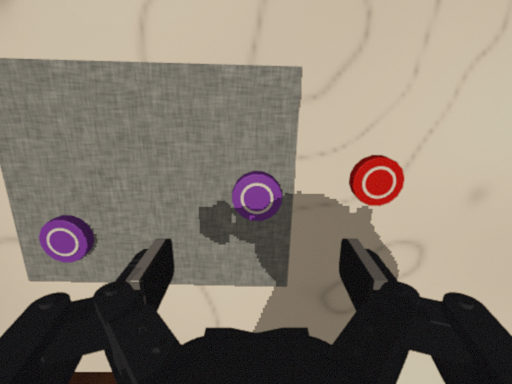

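>>> servo_tool([
  [0,0.12,0.009,0,0,0,-1],
  [0,0.24,0.009,0,0,0,-1],
  [0,0.31,0.009,0,0,0,-1],
  [0,0.345,0.009,0,0,0,-1],
  [0,0.345,0.009,0,0,0,-1],
  [0,0.345,0.009,0,0,0,1],
  [0,0.345,0.009,0,0,0,1],
  [0,0.345,0.009,0,0,0,1],
], force=25)

```text
clock: 16.15
tool_pos: [0.4599, -0.3733, 0.015]
orientation: [0.008, -0.707, 0.708, -0.01]
contact_force: [-5.7, 2.9, 26.1]
width: 0.0441
```

>>> servo_tool([
  [0,0,0,0,0,0,1],
  [0,0,0,0,0,0,1],
  [0,0,0,0,0,0,1],
  [0,-0.1,0,0,0,0,1],
  [0,-0.2,0,0,0,0,1],
  [0,-0.4,0,0,0,0,1],
  [0,-0.6,0,0,0,0,1],
  [0,-0.7,0,0,0,0,1],
])

```text
clock: 16.95
tool_pos: [0.4603, -0.3738, 0.1941]
orientation: [0.007, -0.706, 0.708, -0.011]
contact_force: [1.0, -0.3, -0.3]
width: 0.0394
```

Run:
```python
from h import *
im,s=shot("wrist","wr8")
print(s["tool_pos"],s["width"])
print(delta(C(-.04,.1,.20),Rdown(np.pi+YAW)),C(-.04,.1,.2))
```

```text
[ 0.46032778 -0.37375354  0.19405739] 0.039416678952816475
(array([-0.345, -0.021, -2.037]), array([-0.003,  0.   , -0.005])) [0.53441381 0.13692632 0.2       ]
```

View pics/wr8.png

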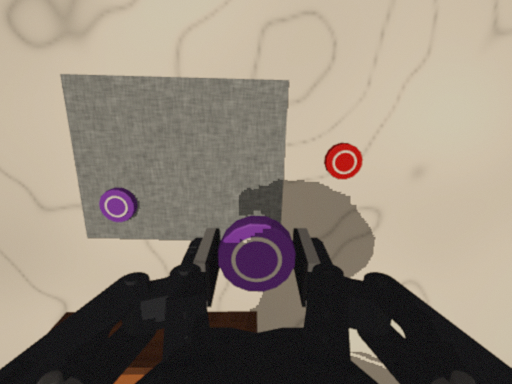

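>>> servo_tool([
  [-0.16,-0.02,-0.2,0,0,0,1],
  [-0.16,-0.02,-0.4,0,0,0,1],
  [-0.16,-0.02,-0.6,0,0,0,1],
  [-0.16,-0.02,-0.8,0,0,0,1],
  [-0.16,-0.02,-1,0,0,0,1],
  [-0.16,-0.02,-1,0,0,0,1],
  [-0.16,-0.02,-1,0,0,0,1],
  [-0.16,-0.02,-1,0,0,0,1],
])

```text
clock: 17.8
tool_pos: [0.4927, -0.122, 0.1936]
orientation: [0.009, -0.707, 0.707, -0.009]
contact_force: [0.5, -0.8, -0.6]
width: 0.04
```

>>> servo_tool([
  [-0.16,0,-0.2,0,0,0,1],
  [-0.16,0,-0.4,0,0,0,1],
  [-0.16,0,-0.6,0,0,0,1],
  [-0.16,0,-0.8,0,0,0,1],
  [-0.16,0,-1,0,0,0,1],
  [-0.16,0,-1,0,0,0,1],
  [-0.16,0,-1,0,0,0,1],
  [-0.16,0,-1,0,0,0,1],
])

```text
clock: 18.6
tool_pos: [0.5265, 0.1277, 0.193]
orientation: [0.009, -0.707, 0.707, -0.008]
contact_force: [-0.2, -0.9, 0.4]
width: 0.0396
```

Run:
```python
from h import *
im,s=shot("wrist","wr9")
print(s["tool_pos"],s["width"],s["contact_force"])
print(delta(C(-.05,.1,.068),Rdown(np.pi+YAW)))
```

```text
[0.52653744 0.12770913 0.19295148] 0.03958556475434108 [-0.15980317 -0.85852215  0.40032627]
(array([ 0.007,  0.5  , -0.038]), array([-0.   , -0.001,  0.   ]))
```

View pics/wr9.png

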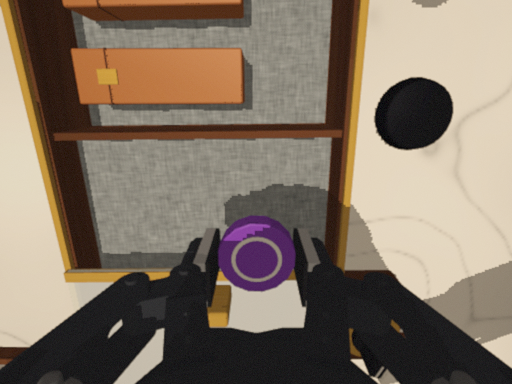

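Run:
```python
from h import *
s=arm.get_state();im=arm.get_image("wrist")
def tc(p):
    d=p-np.array([*O,0]); c,sn=np.cos(YAW),np.sin(YAW); return (c*d[0]+sn*d[1],c*d[1]-sn*d[0])
print("div",tc(ray("wrist",im,(120,134),.08,s)),tc(ray("wrist",im,(320,131),.08,s)),"door",tc(ray("wrist",im,(100,272),.096,s)),tc(ray("wrist",im,(180,272),.096,s)),"front inner",tc(ray("wrist",im,(343,225),.085,s)),tc(ray("wrist",im,(355,50),.085,s)),"back outer",tc(ray("wrist",im,(12,50),.085,s)),tc(ray("wrist",im,(60,250),.085,s)))
```

```text
div (np.float64(0.06535644702525273), np.float64(0.041351433231734055)) (np.float64(-0.10032012150257576), np.float64(0.03931907177652898)) door (np.float64(0.09370476030995216), np.float64(0.16265323445574115)) (np.float64(0.0215452828904878), np.float64(0.16288583749588859)) front inner (np.float64(-0.12520778135940833), np.float64(0.1220565595316364)) (np.float64(-0.12152490004623176), np.float64(-0.02092196708067501)) back outer (np.float64(0.13457295438007058), np.float64(-0.021496341984333377)) (np.float64(0.13363364244624862), np.float64(0.146488057836694))
```

>>> servo_tool([
  [0,0.15,-0.035,0,0,0,1],
  [0,0.3,-0.035,0,0,0,1],
  [0,0.4,-0.035,0,0,0,1],
  [0,0.46,-0.035,0,0,0,1],
  [0,0.49,-0.035,0,0,0,1],
  [0,0.505,-0.035,0,0,0,1],
  [0,0.51,-0.035,0,0,0,1],
  [0,0.51,-0.035,0,0,0,1],
])

```text
clock: 19.5
tool_pos: [0.5266, 0.1378, 0.0665]
orientation: [-0.008, 0.707, -0.707, 0.009]
contact_force: [-0.3, 0.0, -0.1]
width: 0.0398
```

Run:
```python
from h import *
im,s=shot("wrist","wr10")
print(s["tool_pos"],s["width"],s["contact_force"])
```

```text
[0.52663796 0.1377655  0.06651234] 0.03983467467111004 [-0.25043043  0.02011804 -0.07937316]
```

View pics/wr10.png

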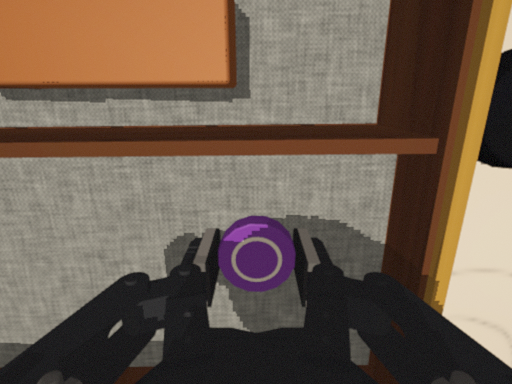

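Lower 2 mm more, release, rise.

>>> servo_tool([
  [0,0.008,0,0,0,0,1],
  [0,0.008,0,0,0,0,0.6],
  [0,0.008,0,0,0,0,-0.3],
  [0,0.008,0,0,0,0,-0.3],
  [0,0.008,0,0,0,0,-0.3],
  [0,-0.1,0,0,0,0,-0.3],
  [0,-0.3,0,0,0,0,-0.3],
  [0,-0.5,0,0,0,0,-1],
])

```text
clock: 20.35
tool_pos: [0.5255, 0.1374, 0.1915]
orientation: [0.01, -0.707, 0.708, -0.008]
contact_force: [2.6, 1.3, 0.2]
width: 0.0684
```

>>> servo_tool([
  [-0.19,0,0.2,0,0,0,-1],
  [-0.19,0,0.4,0,0,0,-1],
  [-0.19,0,0.6,0,0,0,-1],
  [-0.19,0,0.8,0,0,0,-1],
  [-0.19,0,1,0,0,0,-1],
  [-0.19,0,1,0,0,0,-1],
  [-0.19,0,1,0,0,0,-1],
  [-0.19,0,1,0,0,0,-1],
])

```text
clock: 21.15
tool_pos: [0.5798, -0.1109, 0.1905]
orientation: [-0.009, 0.707, -0.707, 0.008]
contact_force: [0.4, -0.2, -0.8]
width: 0.0855
```

>>> servo_tool([
  [-0.19,0,0.2,0,0,0,-1],
  [-0.19,0,0.4,0,0,0,-1],
  [-0.19,0,0.6,0,0,0,-1],
  [-0.19,0,0.8,0,0,0,-1],
  [-0.19,0,0.83,0,0,0,-1],
  [-0.19,0.1,0.83,0,0,0,-1],
  [-0.19,0.25,0.83,0,0,0,-1],
  [-0.19,0.25,0.83,0,0,0,-1],
])

```text
clock: 21.95
tool_pos: [0.63, -0.3146, 0.1227]
orientation: [-0.012, 0.708, -0.706, 0.006]
contact_force: [-0.6, 0.8, -0.8]
width: 0.0852
```

```bash
cat >> h.py <<'E'
def violet(n,name,z=.010):
    im,s=shot(n,name)
    hsv=cv2.cvtColor(im["color"],cv2.COLOR_BGR2HSV)
    m=cv2.inRange(hsv,(125,70,40),(165,255,255))
    k,l,st,ce=cv2.connectedComponentsWithStats(cv2.morphologyEx(m,cv2.MORPH_CLOSE,np.ones((9,9))))
    for i in range(1,k):
        if st[i,4]>40: p=ray(n,im,ce[i],z,s);print(st[i],ce[i].round(1),p.round(4),delta((p[0],p[1],.019)))
    return im,s
E
python3 - <<'E'
from h import *
im,s=violet("wrist","wr11");print(s["tool_pos"])
shot("scene","s7",1.5)
E
```

```text
[ 241  151   47   47 1731] [263.9 174.1] [ 0.6236 -0.329   0.01  ] (array([0.031, 0.428, 0.055]), array([0., 0., 0.]))
[ 0.63002396 -0.31457655  0.12272123]
```

View pics/wr11.png

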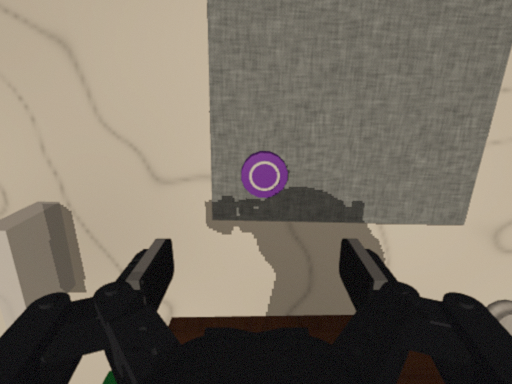

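View pics/s7.png

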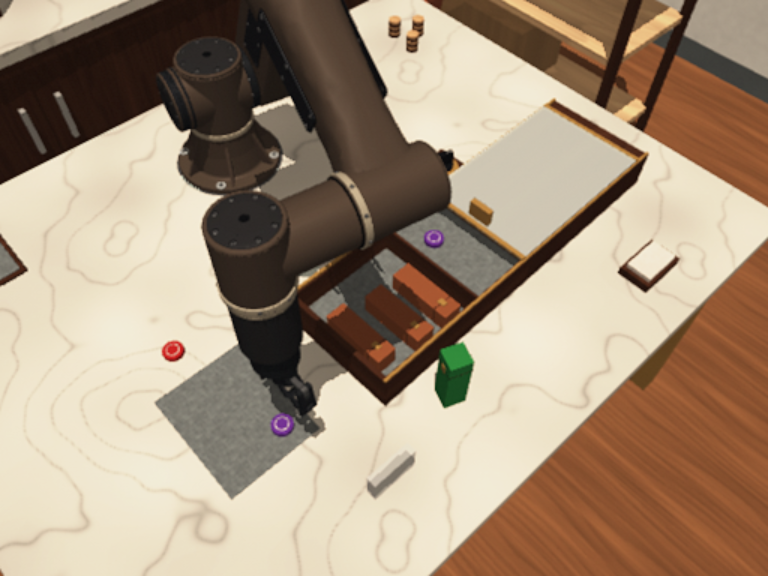

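>>> servo_tool([
  [0.03,0.1,0.055,0,0,0,-1],
  [0.03,0.25,0.055,0,0,0,-1],
  [0.03,0.36,0.055,0,0,0,-1],
  [0.03,0.41,0.055,0,0,0,-1],
  [0.03,0.428,0.055,0,0,0,-1],
  [0.03,0.428,0.055,0,0,0,-1],
  [0.03,0.428,0.055,0,0,0,1],
  [0.03,0.428,0.055,0,0,0,1],
], force=25)

```text
clock: 22.85
tool_pos: [0.6265, -0.3313, 0.0231]
orientation: [0.008, -0.707, 0.707, -0.01]
contact_force: [0.1, -0.8, -0.8]
width: 0.0593
```

>>> servo_tool([
  [0,0,0,0,0,0,1],
  [0,0,0,0,0,0,1],
  [0,0,0,0,0,0,1],
  [0,0,0,0,0,0,1],
  [0,-0.1,0,0,0,0,1],
  [0,-0.3,0,0,0,0,1],
  [0,-0.5,0,0,0,0,1],
  [0,-0.7,0,0,0,0,1],
])

```text
clock: 23.65
tool_pos: [0.625, -0.3311, 0.1985]
orientation: [0.009, -0.707, 0.707, -0.009]
contact_force: [1.2, 0.1, -0.5]
width: 0.0392
```

Run:
```python
from h import *
im,s=shot("wrist","wr12")
print(s["tool_pos"],s["width"])
print(delta(C(.05,.1,.195),Rdown(np.pi+YAW)))
```

```text
[ 0.62503034 -0.33112142  0.1984944 ] 0.039231221382393225
(array([-0.032,  0.046, -1.89 ]), array([-0.003,  0.   , -0.006]))
```

View pics/wr12.png

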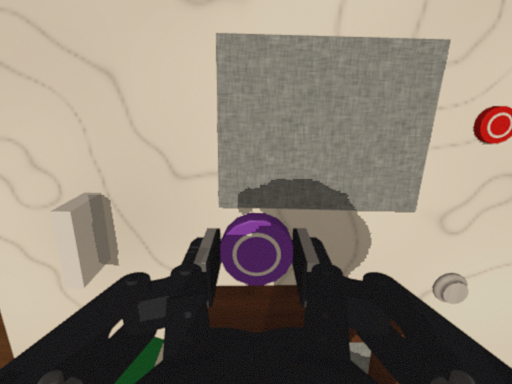

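>>> servo_tool([
  [-0.01,0.02,-0.2,0,0,0,1],
  [-0.01,0.02,-0.4,0,0,0,1],
  [-0.01,0.02,-0.6,0,0,0,1],
  [-0.01,0.02,-0.8,0,0,0,1],
  [-0.01,0.02,-0.94,0,0,0,1],
  [-0.01,0.02,-0.94,0,0,0,1],
  [-0.01,0.02,-0.94,0,0,0,1],
  [-0.01,0.02,-0.94,0,0,0,1],
])

```text
clock: 24.5
tool_pos: [0.622, -0.0967, 0.1914]
orientation: [0.009, -0.707, 0.707, -0.009]
contact_force: [-0.4, -0.1, -1.2]
width: 0.0389
```

>>> servo_tool([
  [-0.02,0.02,-0.2,0,0,0,1],
  [-0.02,0.02,-0.4,0,0,0,1],
  [-0.02,0.02,-0.6,0,0,0,1],
  [-0.02,0.02,-0.8,0,0,0,1],
  [-0.02,0.02,-0.94,0,0,0,1],
  [-0.02,0.02,-0.94,0,0,0,1],
  [-0.02,0.02,-0.94,0,0,0,1],
  [-0.02,0.02,-0.94,0,0,0,1],
])

```text
clock: 25.3
tool_pos: [0.6213, 0.1374, 0.1861]
orientation: [0.008, -0.707, 0.707, -0.008]
contact_force: [0.4, 0.4, -0.0]
width: 0.039
```

Run:
```python
from h import *
im,s=shot("wrist","wr13")
print(s["tool_pos"],s["width"])
print(delta(C(.05,.1,.073),Rdown(np.pi+YAW)))
```

```text
[0.62132962 0.13737495 0.18610169] 0.038991566480682804
(array([-0.012,  0.453, -0.008]), array([-0.   , -0.001,  0.   ]))
```

View pics/wr13.png

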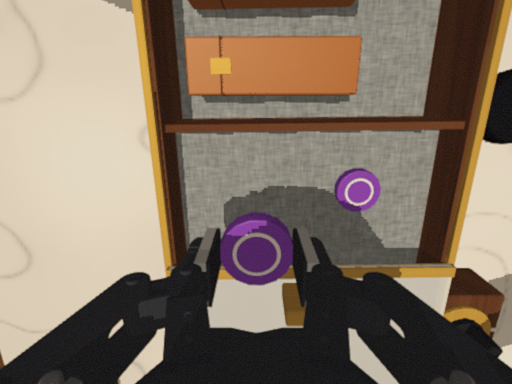

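>>> servo_tool([
  [-0.01,0.15,-0.008,0,0,0,1],
  [-0.01,0.3,-0.008,0,0,0,1],
  [-0.01,0.38,-0.008,0,0,0,1],
  [-0.01,0.43,-0.008,0,0,0,1],
  [-0.01,0.445,-0.008,0,0,0,1],
  [-0.01,0.455,-0.008,0,0,0,1],
  [-0.01,0.46,-0.008,0,0,0,1],
  [-0.01,0.465,-0.008,0,0,0,1],
])

```text
clock: 26.15
tool_pos: [0.6244, 0.1409, 0.0725]
orientation: [-0.008, 0.707, -0.707, 0.01]
contact_force: [-6.2, -2.8, 16.6]
width: 0.0392
```

Run:
```python
from h import *
im,s=shot("wrist","wr14")
print(s["tool_pos"],s["width"],s["contact_force"])
```

```text
[0.62443355 0.14087313 0.07252067] 0.03922107580752251 [-6.19542863 -2.80027039 16.5565656 ]
```

View pics/wr14.png

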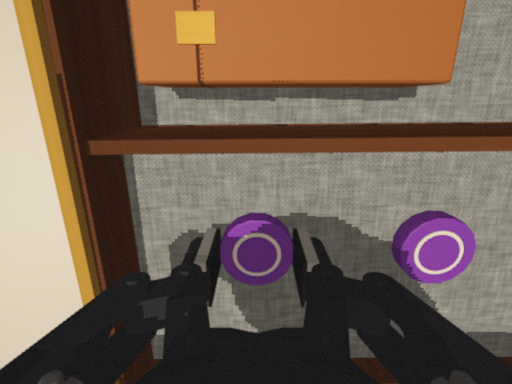

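>>> servo_tool([
  [0,-0.004,0,0,0,0,1],
  [0,-0.004,0,0,0,0,0.6],
  [0,-0.004,0,0,0,0,-0.3],
  [0,-0.004,0,0,0,0,-0.3],
  [0,-0.004,0,0,0,0,-0.3],
  [0,-0.1,0,0,0,0,-0.3],
  [0,-0.3,0,0,0,0,-0.3],
  [0,-0.5,0,0,0,0,-0.3],
])

```text
clock: 27.0
tool_pos: [0.6229, 0.1406, 0.1953]
orientation: [0.01, -0.707, 0.708, -0.008]
contact_force: [1.9, 1.6, 1.2]
width: 0.0552
```

Run:
```python
from h import *
im,s=violet("wrist","wr15",.06)
violet("top","t15",.06)
print(s["tool_pos"],s["width"],s["contact_force"])
p=ray("top",arm.get_image("top"),(0,0),0)
```

```text
[ 334  163   44   42 1450] [355.5 183.8] [0.5283 0.139  0.06  ] (array([0.404, 0.744, 0.002]), array([0., 0., 0.]))
[ 234  165   42   43 1398] [254.4 186. ] [0.625  0.1436 0.06  ] (array([ 0.017,  0.748, -0.006]), array([0., 0., 0.]))
[160 162  17  16 216] [167.7 169.5] [0.6225 0.1453 0.06  ] (array([ 0.027,  0.736, -0.01 ]), array([0., 0., 0.]))
[159 201  18  17 234] [167.6 209. ] [0.5254 0.1413 0.06  ] (array([ 0.416,  0.732, -0.005]), array([0., 0., 0.]))
[0.62292667 0.1406252  0.19531915] 0.05519037459768288 [1.89513183 1.58722671 1.22458615]
```

View pics/wr15.png

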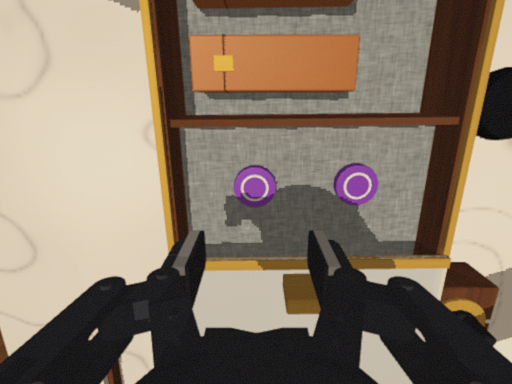

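View pics/t15.png

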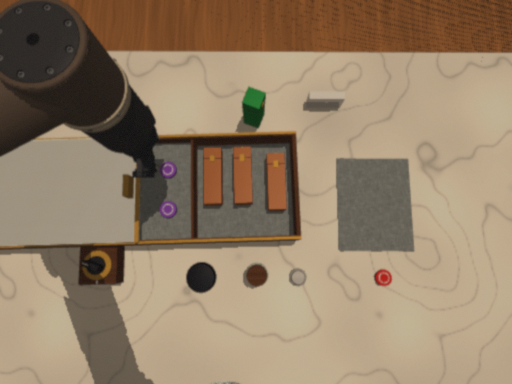

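Run:
```python
from h import *
print(delta(C(0,.23,.195),Rdown(np.pi+YAW)))
print(delta(C(0,.23,.127),Rdown(np.pi+YAW)))
```

```text
(array([ 0.205,  0.018, -0.51 ]), array([ 0.001, -0.   , -0.003]))
(array([ 0.207,  0.29 , -0.509]), array([ 0.001, -0.   , -0.003]))
```

>>> servo_tool([
  [0.1,0,-0.2,0,0,0,1],
  [0.2,0,-0.4,0,0,0,1],
  [0.2,0,-0.51,0,0,0,1],
  [0.2,0,-0.51,0,0,0,1],
  [0.2,0.15,-0.51,0,0,0,1],
  [0.2,0.27,-0.51,0,0,0,1],
  [0.2,0.285,-0.51,0,0,0,1],
  [0.2,0.285,-0.51,0,0,0,1],
])

```text
clock: 27.95
tool_pos: [0.5701, 0.2665, 0.1228]
orientation: [0.01, -0.706, 0.708, -0.008]
contact_force: [0.7, -0.0, -0.4]
width: -0.0001
```

Run:
```python
from h import *
im,s=shot("scene","s16",1.5)
print(s["tool_pos"],s["width"],s["contact_force"])
print(delta(C(0,-.16,.127),Rdown(np.pi+YAW)))
```

```text
[0.57011935 0.26647646 0.12277054] -9.612196363365931e-05 [ 0.70634655 -0.01976834 -0.40479506]
(array([-0.002, -0.01 ,  1.557]), array([-0., -0., -0.]))
```

View pics/s16.png

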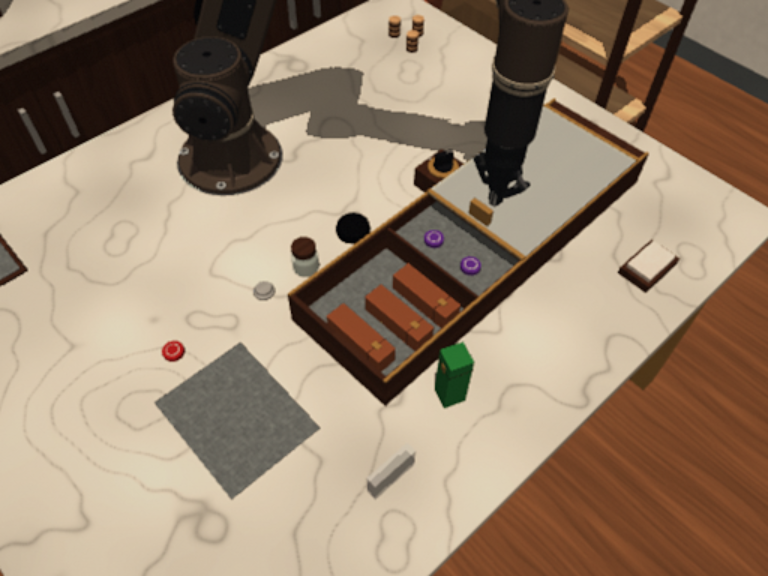

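>>> servo_tool([
  [0,-0.01,0.06,0,0,0,1],
  [0,-0.01,0.14,0,0,0,1],
  [0,-0.01,0.24,0,0,0,1],
  [0,-0.01,0.34,0,0,0,1],
  [0,-0.01,0.44,0,0,0,1],
  [0,-0.01,0.54,0,0,0,1],
  [0,-0.01,0.64,0,0,0,1],
  [0,-0.01,0.74,0,0,0,1],
])

```text
clock: 28.8
tool_pos: [0.5763, 0.0808, 0.1283]
orientation: [-0.007, 0.708, -0.706, 0.01]
contact_force: [2.6, 2.4, 0.1]
width: 0.0002
```

>>> servo_tool([
  [0,0,0.1,0,0,0,1],
  [0,0,0.2,0,0,0,1],
  [0,0,0.3,0,0,0,1],
  [0,0,0.4,0,0,0,1],
  [0,0,0.5,0,0,0,1],
  [0,0,0.58,0,0,0,1],
  [0,0,0.66,0,0,0,1],
  [0,0,0.72,0,0,0,1],
])

```text
clock: 29.6
tool_pos: [0.5799, -0.0997, 0.1279]
orientation: [-0.007, 0.707, -0.707, 0.01]
contact_force: [0.5, 1.6, 1.2]
width: -0.0003
```

Run:
```python
from h import *
im,s=shot("scene","s17",1.5); shot("wrist","wr17")
print(s["tool_pos"],s["width"],s["contact_force"])
print(delta(C(0,-.16,.127),Rdown(np.pi+YAW)))
```

```text
[ 0.57990661 -0.09965099  0.12788598] -0.0003200204161237769 [0.50773673 1.6259504  1.20320275]
(array([-0.006,  0.001,  0.088]), array([-0.   , -0.002, -0.   ]))
```

View pics/s17.png

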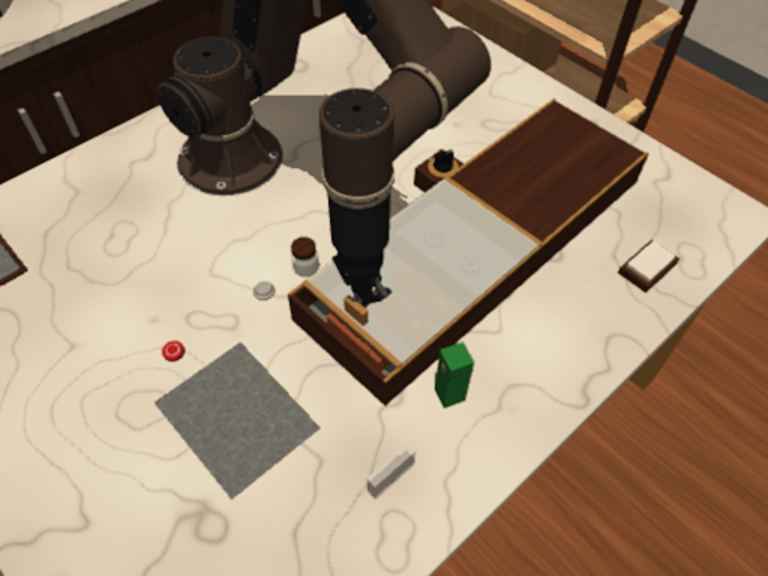

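View pics/wr17.png

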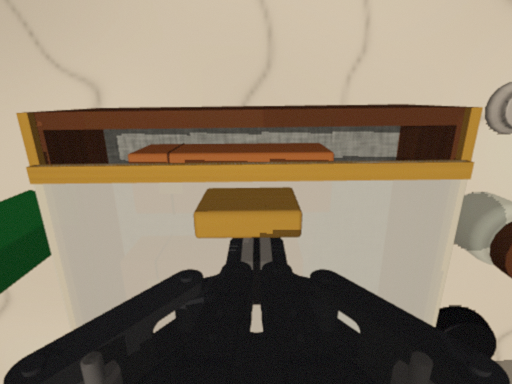

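>>> servo_tool([
  [0,0,0.03,0,0,0,1],
  [0,0,0.05,0,0,0,1],
  [0,0,0.07,0,0,0,1],
  [0,0,0.09,0,0,0,1],
  [0,0,0.1,0,0,0,1],
  [0,0,0.105,0,0,0,1],
  [0,0,0.11,0,0,0,1],
  [0,0,0.11,0,0,0,1],
])

```text
clock: 30.5
tool_pos: [0.5803, -0.1253, 0.1262]
orientation: [0.009, -0.707, 0.707, -0.009]
contact_force: [0.4, 0.2, 0.2]
width: -0.0001
```

>>> servo_tool([
  [0,0,0.008,0,0,0,1],
  [0,0,0.016,0,0,0,1],
  [0,0,0.024,0,0,0,1],
  [0,0,0.024,0,0,0,1],
  [0,0,0.024,0,0,0,1],
  [0,0,0.024,0,0,0,1],
  [0,0,0.024,0,0,0,1],
  [0,0,0.024,0,0,0,1],
])

```text
clock: 31.3
tool_pos: [0.5804, -0.1285, 0.1263]
orientation: [-0.009, 0.708, -0.706, 0.009]
contact_force: [-3.0, 16.2, 4.8]
width: -0.0002
```

>>> servo_tool([
  [0,0,0.008,0,0,0,1],
  [0,0,0.008,0,0,0,1],
  [0,0,0,0,0,0,1],
  [0,0,-0.05,0,0,0,1],
  [0,0,-0.1,0,0,0,1],
  [0,-0.2,-0.1,0,0,0,1],
  [0,-0.4,-0.1,0,0,0,1],
  [0,-0.4,-0.1,0,0,0,1],
])

```text
clock: 32.1
tool_pos: [0.5834, -0.1062, 0.2339]
orientation: [0.005, -0.707, 0.708, -0.013]
contact_force: [0.5, 0.1, 0.0]
width: -0.0004
```

Run:
```python
from h import *
im,s=shot("scene","s18",1.5); im,s=shot("wrist","wr18")
print(s["tool_pos"],s["width"],s["contact_force"])
print(delta(C(-.175,.27,.20),Rdown(np.pi+YAW)))
```

```text
[ 0.58172378 -0.10591449  0.23042645] -0.0004336130056229159 [ 0.01476726  0.34031565 -0.64412222]
(array([ 0.7  ,  0.11 , -1.655]), array([ 0.   , -0.001, -0.002]))
```

View pics/s18.png

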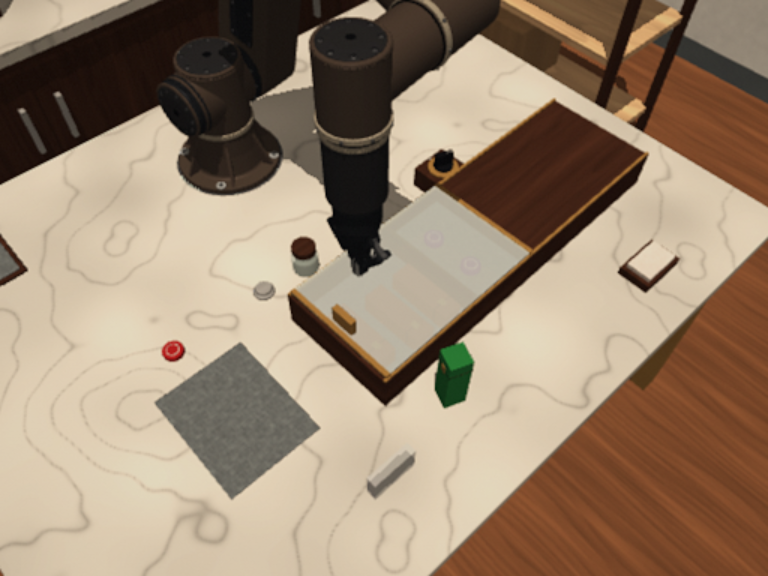

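View pics/wr18.png

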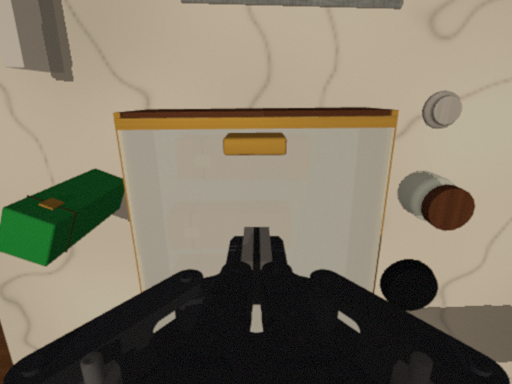

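>>> servo_tool([
  [0.1,0,-0.2,0,0,0,0],
  [0.2,0,-0.4,0,0,0,-1],
  [0.3,0,-0.6,0,0,0,-1],
  [0.35,0,-0.8,0,0,0,-1],
  [0.35,0,-0.83,0,0,0,-1],
  [0.35,0,-0.83,0,0,0,-1],
  [0.35,0,-0.83,0,0,0,-1],
  [0.35,0,-0.83,0,0,0,-1],
])

```text
clock: 33.0
tool_pos: [0.4868, 0.0984, 0.2255]
orientation: [0.009, -0.707, 0.707, -0.008]
contact_force: [-0.6, 0.5, 0.1]
width: 0.0853
```

>>> servo_tool([
  [0.1,0,-0.2,0,0,0,-1],
  [0.2,0,-0.4,0,0,0,-1],
  [0.3,0,-0.6,0,0,0,-1],
  [0.35,0,-0.8,0,0,0,-1],
  [0.35,0,-0.83,0,0,0,-1],
  [0.35,0,-0.83,0,0,0,-1],
  [0.35,0,-0.83,0,0,0,-1],
  [0.35,0,-0.83,0,0,0,-1],
])

```text
clock: 33.8
tool_pos: [0.3949, 0.3031, 0.2259]
orientation: [0.008, -0.707, 0.707, -0.008]
contact_force: [0.3, -0.0, 1.1]
width: 0.0854
```

Run:
```python
from h import *
im,s=shot("wrist","wr19"); 
print(s["tool_pos"],s["joint_positions"].round(2))
for d in arm.spot_point("wrist","counter_grip"): print(d, ray("wrist",im,d["pixel"],.092,s))
print(delta(C(-.175,.27,.15),Rdown(np.pi+YAW)),C(-.175,.27,.15))
shot("scene","s19",1.5)
```

```text
[0.39485908 0.30307794 0.22590873] [ 1.05  0.08 -0.4  -0.   -1.09 -1.03]
{'pixel': [260.3, 181.0], 'conf': 0.98} [0.3917262  0.30058007 0.092     ]
(array([-0.   ,  0.305, -0.001]), array([-0.   , -0.001,  0.   ])) [0.39503994 0.30335926 0.15      ]
```

View pics/wr19.png

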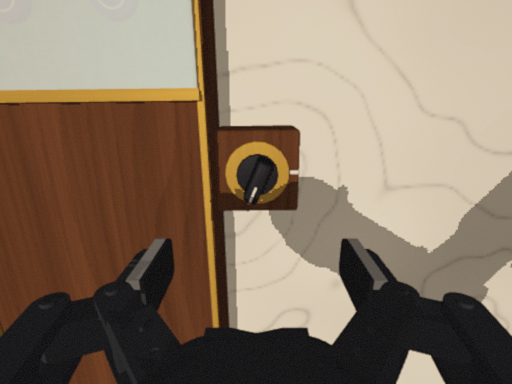

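View pics/s19.png

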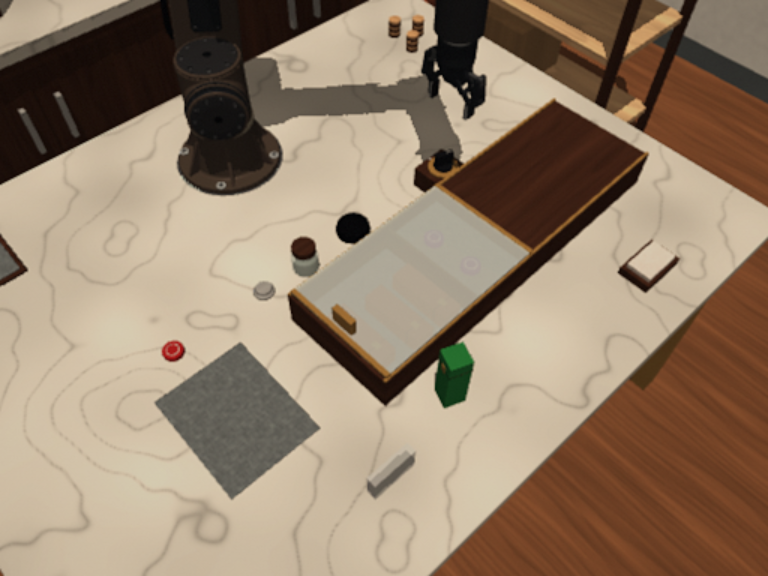

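Run:
```python
from h import *
s=arm.get_state();im=arm.get_image("wrist")
c=cv2.resize(im["color"][120:220,210:310],None,fx=6,fy=6,interpolation=cv2.INTER_CUBIC)
cv2.imwrite("pics/kz.png",c)
```

```text
(no output)
```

View pics/kz.png

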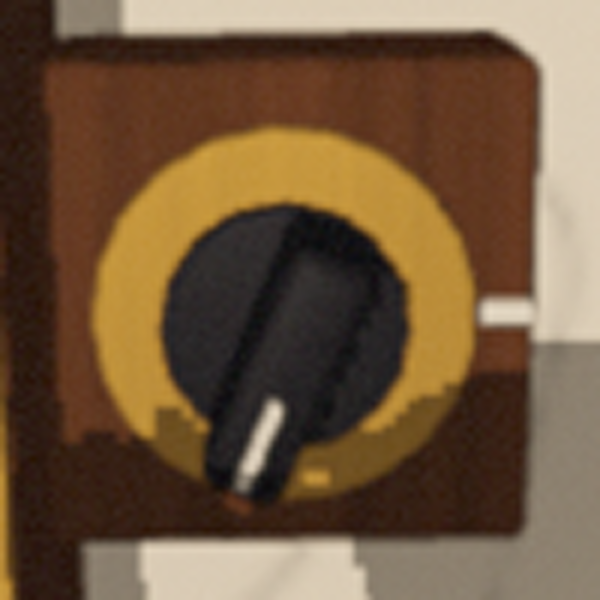

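Run:
```python
from h import *
s=arm.get_state();im=arm.get_image("wrist")
q=lambda u,v,z=.099: ray("wrist",im,(210+u/6,120+v/6),z,s)
a,b=q(275,405),q(245,480); e,f=q(330,265),q(240,487)
for d in (b-a,f-e): print(d,np.degrees(np.arctan2(d[1],d[0])), np.hypot(*d[:2]))
print((e+f)/2,"disc",q(285,325,.069),"pedestal",q(48,60,.055),q(540,70,.055),q(525,535,.055),"tick",q(505,312,.055))
```

```text
[0.00442641 0.01247361 0.        ] 70.4621495958866 0.01323570980083784
[0.01298663 0.03605094 0.        ] 70.1894580536351 0.03831870486532374
[0.39464629 0.3011454  0.099     ] disc [0.39436793 0.30057018 0.069     ] pedestal [0.43595541 0.25835778 0.055     ] [0.35161137 0.25804648 0.055     ] [0.34843207 0.34366123 0.055     ] tick [0.35489047 0.30092893 0.055     ]
```

Run:
```python
from h import *
print(delta((.3945,.301,.15),Rdown(np.radians(160.3))),delta((.3945,.301,.09),Rdown(np.radians(160.3))))
```

```text
(array([0.002, 0.306, 0.01 ]), array([ 0.   ,  0.184, -0.   ])) (array([0.002, 0.546, 0.01 ]), array([ 0.   ,  0.184, -0.   ]))
```

>>> servo_tool([
  [0,0.1,0.01,0,0.06,0,0],
  [0,0.2,0.01,0,0.12,0,0],
  [0,0.3,0.01,0,0.184,0,0],
  [0,0.3,0.01,0,0.184,0,0],
  [0,0.3,0.01,0,0.184,0,0],
  [0,0.3,0.01,0,0.184,0,0],
  [0,0.3,0.01,0,0.184,0,0],
  [0,0.3,0.01,0,0.184,0,0],
])

```text
clock: 34.85
tool_pos: [0.3948, 0.3022, 0.1523]
orientation: [0.121, 0.697, -0.696, -0.12]
contact_force: [-0.2, 0.5, 0.2]
width: 0.0426
```

Run:
```python
from h import *
im,s=shot("wrist","wr20")
print(s["tool_pos"],s["width"],s["joint_positions"].round(2))
for d in arm.spot_point("wrist","counter_grip"): print(d, ray("wrist",im,d["pixel"],.092,s))
print(delta((.3945,.301,.09),Rdown(np.radians(160.3))))
```

```text
[0.39481019 0.30221269 0.15227413] 0.04261812413318214 [ 1.05  0.15 -0.51  0.   -0.91 -1.39]
{'pixel': [259.2, 210.6], 'conf': 0.66} [0.39346527 0.30107073 0.092     ]
(array([-0.001,  0.248,  0.004]), array([ 0.001,  0.001, -0.   ]))
```

View pics/wr20.png

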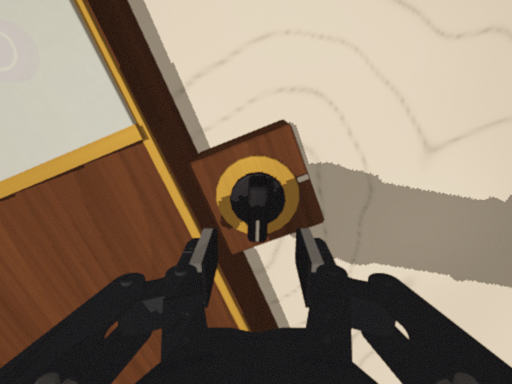

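Well aligned: the bar is vertical in the image at (258,215), midway between the pads. Descend and grip.

>>> servo_tool([
  [0,0.08,0.004,0,0,0,0],
  [0,0.16,0.004,0,0,0,0],
  [0,0.22,0.004,0,0,0,0],
  [0,0.245,0.004,0,0,0,0],
  [0,0.245,0.004,0,0,0,0],
  [0,0.245,0.004,0,0,0,1],
  [0,0.245,0.004,0,0,0,1],
  [0,0.245,0.004,0,0,0,1],
], force=30)

```text
clock: 35.75
tool_pos: [0.3939, 0.3014, 0.091]
orientation: [0.121, 0.697, -0.696, -0.121]
contact_force: [-6.1, 1.6, 5.1]
width: 0.0135
```

>>> servo_tool([
  [0,0,0,0,0,0,1],
  [0,0,0,0,0,0,1],
  [0,0,0,0,-0.05,0,1],
  [0,0,0,0,-0.1,0,1],
  [0,0,0,0,-0.16,0,1],
  [0,0,0,0,-0.22,0,1],
  [0,0,0,0,-0.28,0,1],
  [0,0,0,0,-0.34,0,1],
])

```text
clock: 36.55
tool_pos: [0.3945, 0.3015, 0.091]
orientation: [-0.12, 0.697, -0.696, 0.121]
contact_force: [0.1, 0.1, 0.5]
width: 0.0137
```

Run:
```python
from h import *
im,s=shot("wrist","wr21")
print(s["tool_pos"],s["width"],s["joint_positions"].round(2),s["contact_force"].round(1),s["torque"].round(2))
x=R.from_quat(s["orientation"]).as_matrix()[:,0];print(np.degrees(np.arctan2(x[1],x[0])))
print(delta((.3945,.301,.09),Rdown(np.radians(181.5+90))))
```

```text
[0.39452921 0.30152582 0.09104779] 0.01365552587886632 [ 1.05  0.23 -0.58  0.   -0.76 -0.71] [0.1 0.1 0.5] [ 0.13 -0.05 -0.04]
-160.39374152184195
(array([0.001, 0.004, 0.002]), array([ 0.   , -0.624, -0.001]))
```

View pics/wr21.png

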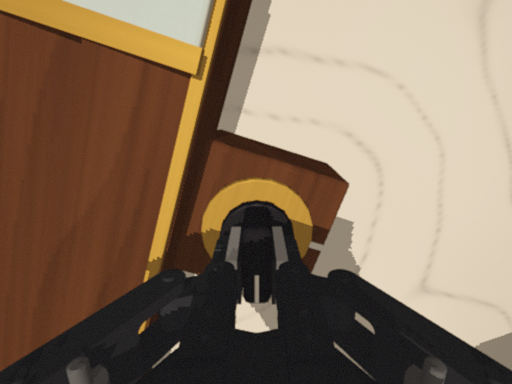

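>>> servo_tool([
  [0,0,0,0,-0.06,0,1],
  [0,0,0,0,-0.12,0,1],
  [0,0,0,0,-0.18,0,1],
  [0,0,0,0,-0.24,0,1],
  [0,0,0,0,-0.3,0,1],
  [0,0,0,0,-0.36,0,1],
  [0,0,0,0,-0.42,0,1],
  [0,0,0,0,-0.46,0,1],
])

```text
clock: 37.4
tool_pos: [0.3951, 0.3022, 0.0911]
orientation: [-0.415, 0.572, -0.571, 0.418]
contact_force: [1.8, 1.7, -0.7]
width: 0.0135
```

>>> servo_tool([
  [0,0,0,0,-0.04,0,1],
  [0,0,0,0,-0.08,0,1],
  [0,0,0,0,-0.11,0,1],
  [0,0,0,0,-0.13,0,1],
  [0,0,0,0,-0.145,0,1],
  [0,0,0,0,-0.155,0,1],
  [0,0,0,0,-0.16,0,1],
  [0,0,0,0,-0.16,0,1],
])

```text
clock: 38.2
tool_pos: [0.3952, 0.3025, 0.091]
orientation: [-0.5, 0.499, -0.498, 0.503]
contact_force: [2.5, 4.1, 1.5]
width: 0.0133
```

Run:
```python
from h import *
im,s=shot("wrist","wr22")
print(s["tool_pos"],s["width"],s["joint_positions"].round(2),s["contact_force"].round(1),s["torque"].round(2))
x=R.from_quat(s["orientation"]).as_matrix()[:,0];print(np.degrees(np.arctan2(x[1],x[0]))+360)
```

```text
[0.39515259 0.30250384 0.09104477] 0.013259768950163555 [ 1.05  0.23 -0.58  0.   -0.75  0.53] [2.5 4.1 1.5] [ 1.81 -0.72 -0.  ]
270.3585766927091
```

View pics/wr22.png

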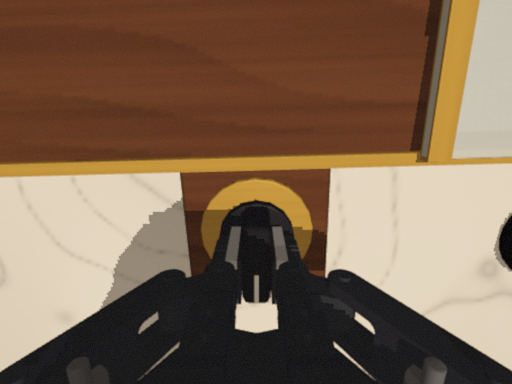

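>>> servo_tool([
  [0,0,0,0,-0.008,0,1],
  [0,0,0,0,-0.016,0,1],
  [0,0,0,0,-0.022,0,1],
  [0,0,0,0,-0.026,0,1],
  [0,0,0,0,-0.026,0,1],
  [0,0,0,0,-0.026,0,1],
  [0,0,0,0,-0.026,0,1],
  [0,0,0,0,-0.026,0,1],
])

```text
clock: 39.05
tool_pos: [0.3951, 0.3025, 0.0911]
orientation: [-0.513, 0.486, -0.485, 0.515]
contact_force: [2.9, 4.5, 2.2]
width: 0.0137
```

Run:
```python
from h import *
s=arm.get_state()
print(s["tool_pos"],s["contact_force"].round(1),s["torque"].round(2))
x=R.from_quat(s["orientation"]).as_matrix()[:,0];print(np.degrees(np.arctan2(x[1],x[0]))+360)
```

```text
[0.39510472 0.30250615 0.09106129] [2.9 4.5 2.2] [ 1.9  -0.69 -0.66]
273.2355097330688
```

>>> servo_tool([
  [0,0,0,0,0,0,1],
  [0,0,0,0,0.005,0,0.5],
  [0,0,0,0,0.005,0,0],
  [0,0,0,0,0.005,0,0],
  [0,0,0,0,0.005,0,0],
  [0,-0.1,0,0,0.005,0,0],
  [0,-0.3,0,0,0.005,0,0],
  [0,-0.5,0,0,0.005,0,0],
])

```text
clock: 39.85
tool_pos: [0.3936, 0.2999, 0.2158]
orientation: [0.513, -0.488, 0.488, -0.511]
contact_force: [1.6, 1.1, -0.0]
width: 0.0428
```

>>> servo_tool([
  [0,-0.1,0.1,0,0,0,0],
  [0,-0.1,0.2,0,0,0,0],
  [0,-0.1,0.2,0,0,0,0],
  [0,-0.1,0.2,0,0,0,0],
  [0,-0.1,0.2,0,0,0,0],
  [0,-0.1,0.2,0,0,0,0],
  [0,-0.1,0.2,0,0,0,0],
  [0,-0.1,0.2,0,0,0,0],
])

```text
clock: 40.65
tool_pos: [0.4438, 0.3033, 0.2401]
orientation: [0.512, -0.488, 0.488, -0.512]
contact_force: [-0.3, 0.0, -0.0]
width: 0.0431
```

Run:
```python
from h import *
im,s=shot("wrist","wr23"); im2,_=shot("scene","s23",1.5)
print(s["tool_pos"],s["contact_force"].round(1))
im3,_=shot("top","t23",1.5)
```

```text
[0.44381352 0.30333792 0.24006883] [-0.3  0.  -0. ]
```

View pics/wr23.png

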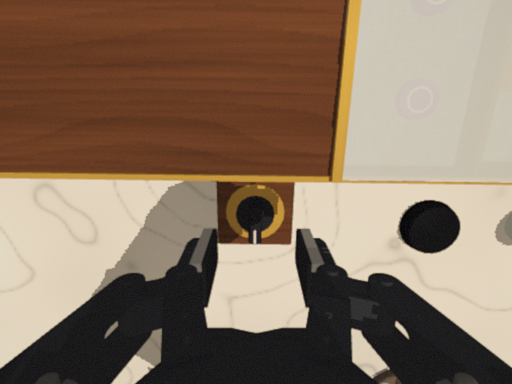

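View pics/s23.png

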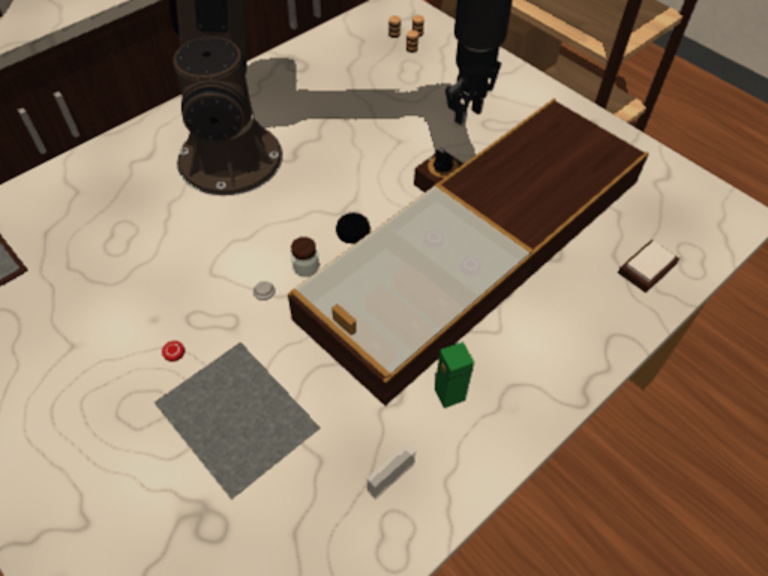

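View pics/t23.png

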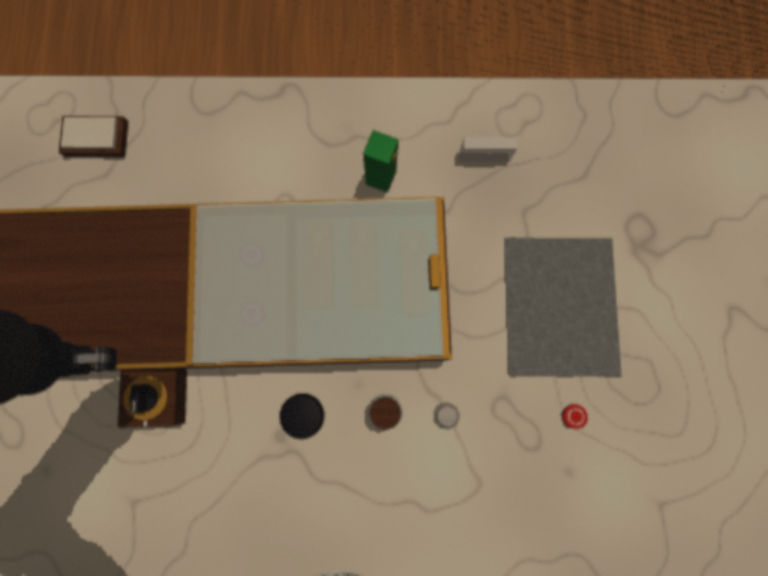

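Run:
```python
from h import *
s=arm.get_state();im=arm.get_image("wrist")
cv2.imwrite("pics/kz2.png",cv2.resize(im["color"][170:260,205:305],None,fx=7,fy=6.6,interpolation=cv2.INTER_CUBIC))
def tc(p):
    d=p-np.array([*O,0]); c,sn=np.cos(YAW),np.sin(YAW); return (round(c*d[0]+sn*d[1],4),round(c*d[1]-sn*d[0],4))
it=arm.get_image("top")
# door leading edge right ~ and trailing, handle top centre
print(tc(ray("top",it,(449/1.5,270/1.5),.085)),tc(ray("top",it,(434/1.5,270/1.5),.134)),tc(ray("top",it,(190/1.5,285/1.5),.096)),tc(ray("wrist",im,(340,150),.096,s)))
```

```text
(np.float64(0.0106), np.float64(-0.2117)) (np.float64(0.0017), np.float64(-0.1832)) (np.float64(-0.0068), np.float64(0.1921)) (np.float64(-0.0945), np.float64(0.1882))
```

View pics/kz2.png

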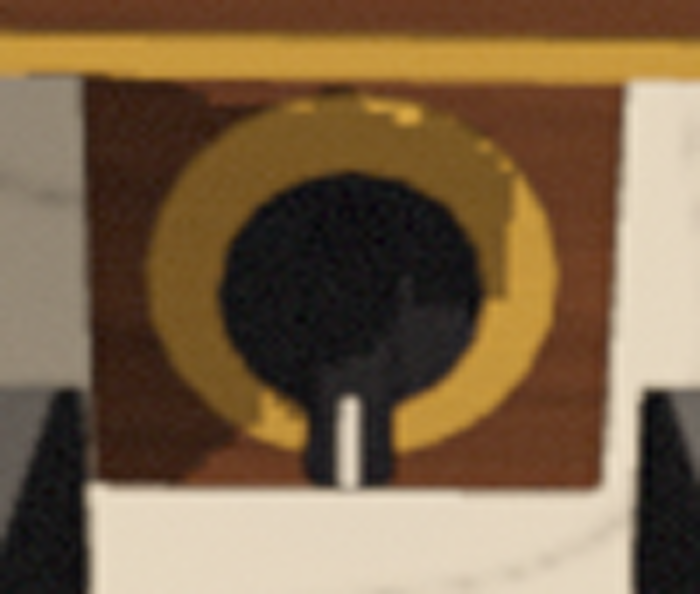

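Run:
```python
from h import *
print(arm.get_state()["qvel"].round(4)); print(arm.close_job())
```

```text
[-0.0017 -0.0005  0.0024 -0.0005  0.0002  0.0011]
the job is handed in; nothing more can be done
None
```

The display is closed and the job is handed in, at about 41 s of the 210 s allowed. No verdict was reported, so what follows rests on my own last checks.

- **Boxes:** I pushed all three cedar boxes over near the top. The top and wrist pictures before shutting showed all three flat in the well; they show only faintly through the frosted door now.
- **Strikers:** I slid the door open, then placed both violet strikers on the ledge. There were only two; the third was absent. Pictures showed them flat, and they still show through the shut door.
- **Door:** I pushed it shut until it met about 16 N at its stop, well above its 1.5 N drag. In the final pictures the handle and rear edge agree with fully shut. Those picture measurements scatter by a few millimetres, so the contact with the stop is the stronger evidence for the 5 mm limit.
- **Counter:** I turned it back about 113° until the torque rose at the stop. The white line points straight to the front.
- **Left alone:** The paperweight, queen coin and powder jar look unmoved, though I did not measure them again. The green box and red disc were not touched, and the arm ended clear of everything.

One thing did not go as planned: when I picked up the first striker, the fingertips pressed on the mat with about 26 N. I gripped the second one higher.

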